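Load the blasting carrier marked flats up and hang it on its stand

ROBOT

A 7-joint arm with a two-finger parallel gripper is mounted at the origin on a cart in front of the work surface, level with it; the furniture and walls round the work are solid. World frame = base frame: x ahead of the robot, y to its left, z up, the work surface at z = 0. Lengths are in m, angles in rad, forces in N, time in s.
With the tool pointing down it reaches from about 0.35 to 0.9 m from the base axis. Payload 7.2 kg.
Tool frame: the origin (TCP) lies on the centre line of the jaws, within the pads' length; the fingertips stand 19 mm ahead of it and the grasp point (between the pads) is the TCP; z points along the fingers, y is the line along which they close (so a half turn about z gives the same grasp; the last joint's range is limited). The gripper opens to 85 mm and grips with 20 to 120 N. Pads are 22 mm wide; open, the fingers measure 114 mm over their backs; the gripper's body (76 mm by 85 mm) begins 54 mm behind the grasp point. The pads swing forward as they close: fully open they stand 13 mm farther back than shut.
Start: joints at [-1.199, 0.411, -0.013, 1.596, 0.006, 1.134, -0.082], TCP at [0.266, 0.566, 0.25] pointing down, gripper open.
Joint ranges: [-2.95, 2.95], [-0.29, 1.99], [-1.47, 1.44], [0.14, 2.54], [-1.03, 4.17], [0.13, 1.85], [-2.86, 2.86]. Speed limits (rad/s): [2.39, 2.39, 3.01, 3.01, 3.14, 3.14, 3.14].

INTERFACE

Orientations are given as a 3x3 rotation matrix whose columns are the frame's x, y, z axes.
In Python, from rig import monitor, snapshot, calibration, hand_in, models gives the robot as it stands.
- The arm moves only by the tool step_arm, never from a script. Its arguments are lists of equal length, an entry for each row: "claw": the opening, from 0 (shut) to 1 (fully open); "translation": the shift along the tool's x, y, z in cm, a list of three; "yaw": the turn about the tool's z in rad. In form: {"claw": [claw, ...], "translation": [[tx, ty, tz], ...], "yaw": [yaw, ...]}. A call has 1 to 12 rows; each row shifts and turns the commanded pose from where the row before left it, along the tool's axes as they then stand; what a row does not reach is not made up. A row lasts 1/8 s, in which the tool goes at most 62.5 mm and 10.7 degrees, less where a joint would pass 70% of its speed; a pose out of reach is approached as far as the arm can. A call is refused whole if a number of a shift passes 6.25 or a number of a turn 0.188, either way. A call with a gripper value outside its range is refused whole. The fingers move at their own pace and stop on an object; "squeeze" is the grip in N (left out, the last holds). Time passes only in rows, so rows that do not move let the fingers close. It gives the time, the measured TCP pose, the force, the opening and the grip force at its end, in the units of the state.
- monitor.observe(): the state, without advancing time (a new reading comes with each control period).
- snapshot(name): name is "scene" or "top" or "wrist"; returns the picture (480x640x3 uint8, red, green, blue); there is no depth.
- calibration(name): a dict with "mtx" (3x3 intrinsics, pixels), "k1" (the pictures are not rectified: a ray, as slopes to the right and down, at radius r is drawn at 1 + k1 r^2 times it, then the intrinsics apply), "R" (3x3) and "t" (3): a world point X has camera coordinates R X + t. Camera axes: x right, y down, z forward; pixel columns grow to the right and rows downward; lengths in m; the calibration is good to about 2 mm. A picture is of the moment at which its call begins: read the wrist's pose just before it. calibration takes no time and is no camera call; for the wrist camera it gives the pose at the moment of the call.
- hand_in(): hands the job in; it is judged then, once.
Trained networks look in the newest picture that a camera, given by its name, has taken for a name from the list of things; names that differ only in an ending like _2 or _b are one class to them, and where a whole thing is asked for, a point or a joint stands for the part that bears it (a point fixed in the world has none). Each returns a list of dicts, best first, with "score" (0 to 1); they miss things now and then, are a little off and sometimes report something else, mostly with a low value. They report only what shows in the picture. A call takes as long as a camera call. They do not tell look-alikes from the thing itself.
- models.regions_of(query, camera): "pixels" (480x640 bool, what is visible of it).
- models.spot_point(query, camera): "location" ([x, y, z] in m, in world coordinates, good to about 4 mm: a listed point, or the origin of a listed thing).
The state is a dict: "clock": time; "joints": joint angles; "qvel": joint speeds; "effort": joint torques, N m; "position": TCP position; "eef_rot": TCP orientation; "wrist_force": force on the tool from outside, world axes, zero at the start; "torque": the same for the moment, N m; "grip_width": opening from 0.0 (shut) to 1.0 (fully open); "grasp_force": force on a finger pad.
Only numpy, scipy, OpenCV 4.12 (cv2) and the standard library are available. Lean on these libraries where they do the work, as an engineer would, in place of code of your own. Each camera call takes 0.05 s, during which the arm holds its last target. There are 200 camera calls.

TASK

These octagonal handle blanks are to be frosted on the blue-striped flat only: turn each one until the stripe faces straight up and lay it in a nest of the carrier, blanks lying across both combs. The carrier must hang level, so put two blanks in the two outer nests, three in all three. When every blank is seated, lift the carrier by its folding bail and hang the grip bar in both hooks of the stand, and leave the other things on the bench where they are.

Things in the scene. Friction and masses are not known exactly. Their poses are not given: they have to be found in the camera images.
- blank0: octagonal aluminium handle blank, one of up to four (two or three are present): a prism with eight equal flats 8.3 mm wide, 20 mm across flats, 110 mm long, 120 g. Origin at its centre, 10 mm above what it lies on; x runs along it, z points out of the marked flat, which has a blue stripe along it (and a blue tick on both end faces)
- blank1: octagonal aluminium handle blank, one of up to four (two or three are present): a prism with eight equal flats 8.3 mm wide, 20 mm across flats, 110 mm long, 120 g. Origin at its centre, 10 mm above what it lies on; x runs along it, z points out of the marked flat, which has a blue stripe along it (and a blue tick on both end faces)
- blank2: octagonal aluminium handle blank, one of up to four (two or three are present): a prism with eight equal flats 8.3 mm wide, 20 mm across flats, 110 mm long, 120 g. Origin at its centre, 10 mm above what it lies on; x runs along it, z points out of the marked flat, which has a blue stripe along it (and a blue tick on both end faces)
- blank3: octagonal aluminium handle blank, one of up to four (two or three are present): a prism with eight equal flats 8.3 mm wide, 20 mm across flats, 110 mm long, 120 g. Origin at its centre, 10 mm above what it lies on; x runs along it, z points out of the marked flat, which has a blue stripe along it (and a blue tick on both end faces)
- carrier: loose steel carrier, 132 x 168 mm in plan, 0.4 kg, open below. Origin on the bench under its centre; blanks lie along its x, nests are side by side along y. Two combs (4 mm plates across x, at x = -33 and +33 mm, 62 mm of free room between them down to the bench) hold the blanks; end plates 63 mm out are 40 mm high, with an ear at y = 0 up to 68 mm
- nest0 (a point): centre of a blank seated in the outer nest at y = -60 mm of the carrier: x = 0, z = 36 mm; axes as the carrier's. A nest is a notch in both combs that takes the lower three flats of a blank with 1 to 2 mm of play: flat floor 12 mm wide at z = 26 mm, flanks of about 45 degrees up to z = 32 mm, then lips 24 to 28 mm apart up to z = 40 mm
- nest1 (a point): the same for the middle nest, at y = 0
- nest2 (a point): the same for the outer nest at y = +60 mm. Beyond it, as beyond nest0, a rod 8 mm thick runs along x at y = 80 mm, z = 6 mm
- bail (a joint): angle of the folding bail about its pivot line along the carrier's x at y = 0, z = 62 mm: 0 folded on the carrier's -y side (the start), grows as it swings up, 1.908 upright, 3.82 folded on the +y side. It swings almost freely and falls back when let go. Arms: 6 mm rods at x = -73.5 and +73.5 mm, 115 mm from the pivot line to the grip bar's axis
- grip_bar (a point): middle of the bail's grip bar, on its axis: a round bar 8 mm thick, 153 mm long, along the carrier's x. Folded it lies 108.5 mm to the carrier's -y side, 24 mm high; upright it is 177 mm above the carrier's underside. Axes turn with the bail
- stand: fixed stand: grey base 120 x 110 x 8 mm, post 18 mm thick and 222 mm high at its origin (on the bench), and two hook arms of 6 mm rod running from the post to the stand's -y at x = -38 and +38 mm, z = 208 mm. Near its end each arm dips in a V, 16 mm deep with 45 degree flanks, and turns up to a red tip 130 mm out, top 214 mm high
- hook_seat (a point): midway between the two hooks, where the middle of the grip bar's axis is when the bar rests in both Vs: 112 mm to the stand's -y from the post, 202 mm above the bench; the bar then lies along the stand's x (axes as the stand's) and the hung carrier's underside is 25 mm above the bench
- ring_clamp: wooden ring clamp, 28 x 130 x 20 mm, a bystander lying on the bench; origin under its centre, y along it
- eraser: grey abrasive rubber block, 22 x 46 x 14 mm, a bystander lying on the bench; origin under its centre, y along it
- pen: black marker pen, 9 x 100 x 9 mm, a bystander lying on the bench; origin under its centre, y along it
- compound_bar: red bar of polishing compound, 35 x 86 x 27 mm, a bystander lying on the bench; origin under its centre, y along it
- pliers: flat-nose pliers with black handles, 53 x 153 x 14 mm, a bystander lying on the bench; origin under its centre, y along it
Not all that is in view belongs to the job. Leave any orange look-alike of the blank3 alone.

How it is judged:
By the outcome, as a careful person would: the job done as asked, in the order asked, and still so for the second after the job is handed in, with the robot touching nothing.
Of blank0, blank1, blank2, blank3 only 2 to 3 are there at a start; the rules pass over those that are not, and their reading is None.
At some moment in a run one of blank0, blank1, blank2, blank3 may be knocked a few centimetres aside while the robot is not near it.
Once in a run the grip may slacken for a moment while it holds something.
It also fails if it takes over 210 s, if anything falls off the work surface, if the arm or the gripper's body presses on something with over 40 N, if the wrist force passes 120 N, or if a joint passes its speed limit or range.

## Working session

There is one attempt and no reset: what is moved stays moved. The work goes in short steps, Python scripts to look and compute and a tool call to move; the robot and the scene stay as the last step left them, time stands still between calls to the robot, and variables do not carry over. Pictures are saved under pics/ and viewed, at most 14 in all, crops included, and the job is handed in when it is done.

Besides the shell and the picture viewer there is one more tool, called after ">>>" as name(argument=value, ...), one argument or row to a line, values as JSON. step_arm: Moves the arm, as the interface text tells. Its arguments: {"type":"object","properties":{"claw":{"type":"array","items":{"type":"number"}},"translation":{"type":"array","items":{"type":"array","items":{"type":"number"}}},"yaw":{"type":"array","items":{"type":"number"}},"squeeze":{"type":"number"}},"required":["claw","translation","yaw"]}

```bash
mkdir -p pics; ls; cat > h.py <<'E'
import numpy as np, cv2
from rig import monitor, snapshot, calibration, hand_in, models
def snap(n,f=None):
    im=snapshot(n)
    if f: cv2.imwrite('pics/'+f,im[:,:,::-1])
    return im
def proj(n,X,c=None):
    c=c or calibration(n); X=np.atleast_2d(X); p=X@np.array(c['R']).T+np.array(c['t']); s=p[:,:2]/p[:,2:]
    s=s*(1+c['k1']*(s**2).sum(1,keepdims=True)); M=np.array(c['mtx']); return s@M[:2,:2].T+M[:2,2]
def ray(n,uv,z,c=None):
    c=c or calibration(n); M=np.array(c['mtx']); d=cv2.undistortPoints(np.array(uv,float).reshape(-1,1,2),M,np.array([c['k1'],0,0,0.]) ).reshape(-1,2)
    R=np.array(c['R']);t=np.array(c['t']); o=-R.T@t; w=np.c_[d,np.ones(len(d))]@R
    return o+w*((z-o[2])/w[:,2])[:,None]
def st():
    s=monitor.observe(); print('t',round(s['clock'],2),'p',np.round(s['position'],4),'yaw',round(float(np.arctan2(s['eef_rot'][1][0],s['eef_rot'][0][0])),4),'g',round(s['grip_width'],3),'F',np.round(s['wrist_force'],1)); return s
E
python3 - <<'E'
from h import *
s=st(); print(np.round(s['eef_rot'],3))
for n in('top','scene'):
    im=snap(n,n+'0.png')
    for q in ['blank0','carrier','nest0','nest1','nest2','grip_bar','hook_seat','stand','ring_clamp','eraser','pen','compound_bar','pliers']:
        print(n,q,[(round(r['score'],2),np.round(r['location'],3).tolist()) for r in models.spot_point(q,n)[:5]])
    c=calibration(n); print(-np.array(c['R']).T@c['t'])
E
```

```text
pics
t 0.0 p [0.2659 0.5651 0.2494] yaw 2.7018 g 0.998 F [0.8 0.5 0.4]
[[-0.905  0.426 -0.001]
 [ 0.426  0.905 -0.002]
 [-0.    -0.002 -1.   ]]
top blank0 [(0.82, [0.604, -0.312, 0.01]), (0.79, [0.6, 0.094, 0.01]), (0.54, [0.446, -0.333, 0.013]), (0.54, [0.621, -0.416, 0.008])]
top carrier [(0.83, [0.492, -0.086, 0.003])]
top nest0 [(0.7, [0.497, -0.025, 0.034]), (0.68, [0.496, -0.086, 0.032])]
top nest1 [(0.7, [0.497, -0.025, 0.034]), (0.68, [0.496, -0.086, 0.032])]
top nest2 [(0.7, [0.497, -0.025, 0.034]), (0.68, [0.496, -0.086, 0.032])]
top grip_bar [(0.61, [0.492, -0.193, 0.024])]
top hook_seat [(0.75, [0.444, 0.28, 0.204])]
top stand [(0.94, [0.457, 0.393, -0.0])]
top ring_clamp [(0.75, [0.7, 0.111, 0.0])]
top eraser [(0.63, [0.646, -0.067, -0.002])]
top pen [(0.49, [0.654, 0.323, 0.005])]
top compound_bar [(0.76, [0.641, 0.21, 0.002])]
top pliers [(0.66, [0.371, 0.558, 0.001])]
[0.35746348 0.05659642 1.47988664]
scene blank0 [(0.79, [0.604, -0.309, 0.009]), (0.64, [0.596, 0.097, 0.011]), (0.6, [0.444, -0.333, 0.011]), (0.57, [0.624, -0.417, 0.009])]
scene carrier [(0.66, [0.492, -0.091, 0.002]), (0.31, [0.457, 0.391, -0.002]), (0.16, [0.44, 0.28, 0.206])]
scene nest0 [(0.93, [0.492, -0.028, 0.034]), (0.82, [0.493, -0.085, 0.039]), (0.73, [0.492, -0.151, 0.033])]
scene nest1 [(0.93, [0.492, -0.028, 0.034]), (0.82, [0.493, -0.085, 0.039]), (0.73, [0.492, -0.151, 0.033])]
scene nest2 [(0.93, [0.492, -0.028, 0.034]), (0.82, [0.493, -0.085, 0.039]), (0.73, [0.492, -0.151, 0.033])]
scene grip_bar [(0.56, [0.491, -0.197, 0.024]), (0.24, [0.598, 0.095, 0.015])]
scene hook_seat [(0.73, [0.645, -0.063, 0.004]), (0.61, [0.44, 0.281, 0.207])]
scene stand [(0.67, [0.457, 0.392, 0.002])]
scene ring_clamp [(0.8, [0.701, 0.115, -0.001])]
scene eraser [(0.59, [0.649, -0.063, 0.004])]
scene pen [(0.45, [0.643, 0.325, 0.001])]
scene compound_bar [(0.61, [0.639, 0.216, 0.003])]
scene pliers []
[-0.4603381  -0.65634751  1.46174469]
```

View pics/top0.png

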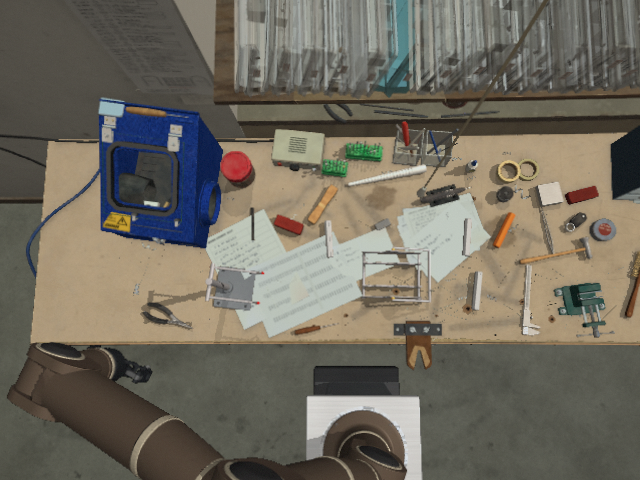

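```bash
python3 - <<'E'
from h import *
im=cv2.imread('pics/top0.png'); pan=[]
for p in [(.604,-.312),(.6,.094),(.446,-.333),(.621,-.416)]:
    u=proj('top',[*p,.01])[0]; print(p,u)
    x,y=int(u[0]),int(u[1]); x=min(max(x,40),600);y=min(max(y,40),440)
    pan.append(cv2.resize(im[y-40:y+40,x-40:x+40],(300,300),interpolation=cv2.INTER_CUBIC))
cv2.imwrite('pics/c1.png',np.vstack([np.hstack(pan[:2]),np.hstack(pan[2:])]))
E
```

```text
(0.604, -0.312) [467.55238098 236.92567971]
(0.6, 0.094) [329.22081201 239.1944292 ]
(0.446, -0.333) [477.47551485 290.93203412]
(0.621, -0.416) [503.30632703 230.95229131]
```

View pics/c1.png

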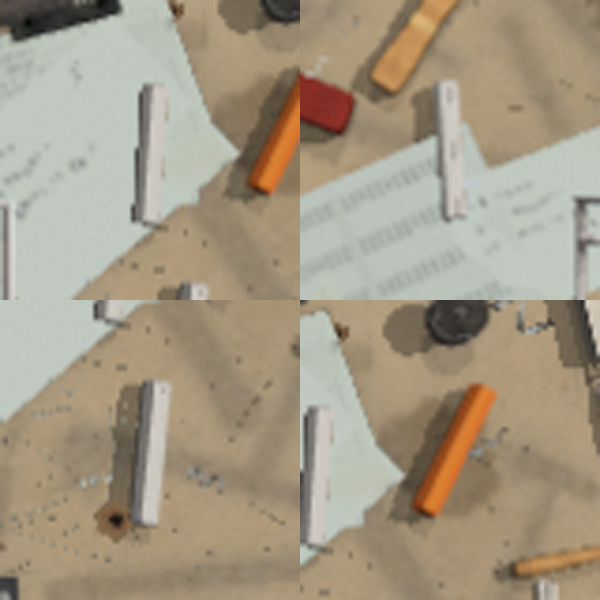

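The top view shows +x up and +y left. Grey blanks are at pixels (467,237), (329,239) and (477,291), and an orange one is at (503,231). The three grey ones match the aluminium description, so all three nests are needed. The orange one is the look-alike and stays where it is. No stripe faces straight up on any of them, so I'm going closer with the wrist camera.

>>> step_arm(
  claw=[1, 1, 1, 1, 1, 1, 1, 1, 1, 1, 1, 1],
  translation=[
    [0, 0, -1.5],
    [0, 0, -1.5],
    [0, 0, -1.5],
    [-1, -5.5, 0],
    [-1, -5.5, 0],
    [-1, -5.5, 0],
    [-1, -5.5, 0],
    [-1, -5.5, 0],
    [-1, -5.5, 0],
    [-1, -5.5, 0],
    [-1, -5.5, 0],
    [-1, -5.5, 0],
  ],
  yaw=[-0.147, -0.147, -0.146, 0, 0, 0, 0, 0, 0, 0, 0, 0],
)

```text
clock: 2.9
position: [0.3563, 0.0687, 0.2957]
eef_rot: [[-1.0, -0.0, 0.001], [-0.0, 1.0, 0.001], [-0.001, 0.001, -1.0]]
wrist_force: [1.2, -0.7, -1.1]
grip_width: 0.997
grasp_force: 0.0
```

>>> step_arm(
  claw=[1, 1, 1, 1, 1, 1, 1, 1],
  translation=[
    [-1, -5.5, 0],
    [-1, -5.5, 0],
    [-1, -5.5, 0],
    [-1, -5.5, 0],
    [-1, -5.5, 0],
    [-1, -5.5, 0],
    [-1, -3.5, 0],
    [0, 0, 0],
  ],
  yaw=[0, 0, 0, 0, 0, 0, 0, 0],
)

```text
clock: 3.9
position: [0.426, -0.297, 0.2951]
eef_rot: [[-1.0, 0.004, -0.001], [0.004, 1.0, -0.002], [0.001, -0.002, -1.0]]
wrist_force: [0.0, 0.3, -0.3]
grip_width: 1.005
grasp_force: 0.0
```

```bash
python3 - <<'E'
from h import *
s=st(); c=calibration('wrist'); R=np.array(c['R']);o=-R.T@c['t'];print(o,R[2],c['mtx'],c['k1'])
snap('wrist','w1.png')
for q in ['blank0','nest1','grip_bar']:print(q,[(round(r['score'],2),np.round(r['location'],3).tolist()) for r in models.spot_point(q,'wrist')[:5]])
E
```

```text
t 3.9 p [ 0.426  -0.297   0.2951] yaw 3.1379 g 1.005 F [ 0.   0.3 -0.3]
[ 0.3465953  -0.29595525  0.41878986] [ 0.31302131 -0.00396999 -0.9497378 ] [[354.53524043   0.         321.54076855]
 [  0.         354.53524043 242.43821108]
 [  0.           0.           1.        ]] -0.06872775185976719
blank0 [(0.86, [0.626, -0.421, 0.009]), (0.76, [0.446, -0.328, 0.011]), (0.73, [0.605, -0.314, 0.01]), (0.58, [0.602, 0.097, 0.008]), (0.56, [0.488, -0.148, 0.035])]
nest1 [(0.95, [0.488, -0.15, 0.037]), (0.76, [0.492, -0.026, 0.034]), (0.6, [0.492, -0.083, 0.034])]
grip_bar [(0.8, [0.489, -0.197, 0.027]), (0.22, [0.489, -0.148, 0.038])]
```

View pics/w1.png

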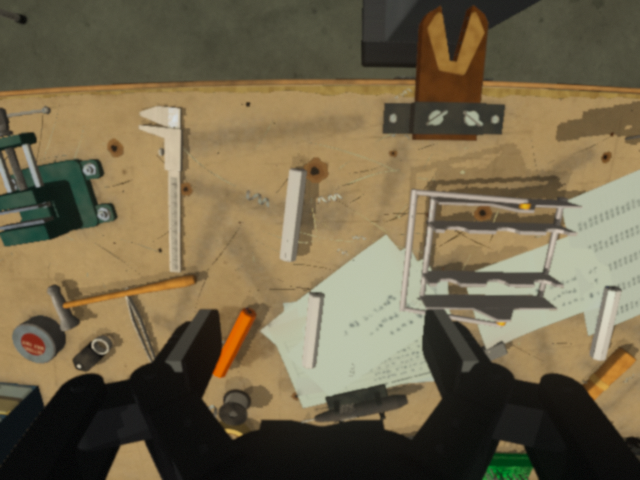

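The wrist view shows the blanks at (292,215), (315,330) and (606,322), the carrier at (495,255) and the orange decoy at (235,343). I'm lowering in front of the nearest blank to see its end tick.

>>> step_arm(
  claw=[1, 1, 1, 1, 1],
  translation=[
    [1.5, -1, 4.5],
    [1.5, -1, 4.5],
    [1.5, -1, 4.5],
    [0.5, 0, 4],
    [0, 0, 0],
  ],
  yaw=[0, 0, 0, 0, 0],
)

```text
clock: 4.72
position: [0.3749, -0.3223, 0.1187]
eef_rot: [[-1.0, -0.001, -0.004], [-0.001, 1.0, 0.003], [0.004, 0.003, -1.0]]
wrist_force: [-0.3, 0.1, 0.7]
grip_width: 1.0
grasp_force: 0.0
```

```bash
cat >> h.py <<'E'
def blank_crop(cx,cy,f,half=.075,n='wrist'):
    im=snap(n); u=proj(n,[[cx+a,cy+b,.01] for a in(-half,half) for b in(-.03,.03)]); 
    x0,y0=np.maximum(u.min(0).astype(int),0); x1,y1=u.max(0).astype(int); cr=im[y0:y1,x0:x1,::-1]
    k=min(560/cr.shape[0],700/cr.shape[1]); cv2.imwrite('pics/'+f,cv2.resize(cr,None,fx=k,fy=k,interpolation=cv2.INTER_CUBIC)); print('crop',x0,y0,x1,y1)
E
python3 - <<'E'
from h import *
st(); blank_crop(.446,-.33,'b1.png')
print([(round(r['score'],2),np.round(r['location'],3).tolist()) for r in models.spot_point('blank0','wrist')[:5]])
E
```

```text
t 4.72 p [ 0.3749 -0.3223  0.1187] yaw -3.1409 g 1.0 F [-0.3  0.1  0.7]
crop 268 238 354 409
[(0.9, [0.443, -0.329, 0.008])]
```

View pics/b1.png

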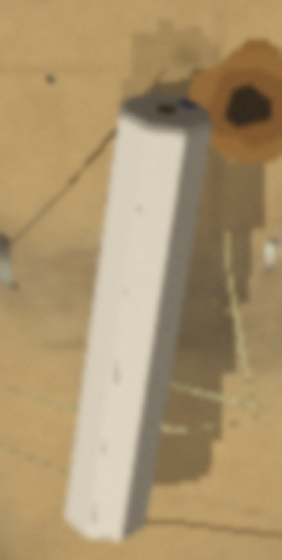

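The near end face is at crop (165,108), with a blue tick right of centre and slightly low at (188,103). I'll measure its roll numerically.

```bash
cat >> h.py <<'E'
def pose(cx,cy,n='wrist',im=None,zc=.01,verb=True):
    """blank pose (x,y,yaw) by matching mask to silhouette, then roll from blue pixels on near end face & flats"""
    from scipy.optimize import minimize
    if im is None: im=snap(n)
    c=calibration(n); best=None; e=proj(n,[cx,cy,zc],c)[0]
    rs=models.regions_of('blank0',n)
    rs=[r for r in rs if r['pixels'].any() and np.hypot(*(np.argwhere(r['pixels']).mean(0)[::-1]-e))<45]
    if not rs: print('no mask'); return
    m=rs[0]['pixels'].astype(np.uint8)
    a=np.pi/8+np.arange(8)*np.pi/4; oc=10/np.cos(np.pi/8)/1000
    P=np.array([[sx*.055,oc*np.sin(t),oc*np.cos(t)] for sx in(-1,1) for t in a])
    def W(q,p): C,S=np.cos(q[2]),np.sin(q[2]); return np.c_[q[0]+C*p[:,0]-S*p[:,1],q[1]+S*p[:,0]+C*p[:,1],zc+p[:,2]]
    def cost(q):
        h=cv2.convexHull((proj(n,W(q,P),c)*16).astype(np.int32)); s=np.zeros_like(m); cv2.fillConvexPoly(s,h,1,shift=4)
        return 1-(s&m).sum()/max((s|m).sum(),1)
    v,u=np.nonzero(m); w=ray(n,np.c_[u,v],zc,c)[:,:2]; ctr=w.mean(0); ev,E=np.linalg.eigh(np.cov((w-ctr).T)); d=E[:,1]; d=d*np.sign(d[0])
    q0=[*ctr,np.arctan2(d[1],d[0])]
    r=minimize(cost,q0,method='Nelder-Mead',options=dict(initial_simplex=[q0]+[[q0[j]+(i==j)*s for j in range(3)] for i,s in enumerate((.006,.006,.06))],maxiter=120))
    q=r.x; I=im.astype(int); blue=(I[:,:,2]-I[:,:,0])
    sc=[]
    for k in range(8):
        t=k*np.pi/4
        p=np.array([[-.055,rr*np.sin(t),rr*np.cos(t)] for rr in(.0065,.0075,.0085)])
        u=np.round(proj(n,W(q,p),c)).astype(int)
        sc.append(int(max(blue[max(y-1,0):y+2,max(x-1,0):x+2].mean() if 0<=y<479 and 0<=x<639 else -99 for x,y in u)))
    hull=cv2.convexHull(proj(n,W(q,P),c).astype(np.int32)); z=np.zeros_like(m); cv2.fillConvexPoly(z,hull,1); z=cv2.dilate(z,np.ones((3,3)))
    bp=np.argwhere((z>0)&(blue>15))[:,::-1]
    if verb: print('pose',np.round(q,4),'iou',round(1-r.fun,3),'roll scores k(45deg toward +y)',sc,'blue n',len(bp),'ctr',bp.mean(0) if len(bp) else None)
    if len(bp):
        # backproject blue centroid to end-face plane
        M=np.array(c['mtx']); R=np.array(c['R']); o=-R.T@c['t']; b=bp[np.argsort(-blue[bp[:,1],bp[:,0]])[:8]].astype(float)
        dd=np.c_[cv2.undistortPoints(b.reshape(-1,1,2),M,np.array([c['k1'],0,0,0.])).reshape(-1,2),np.ones(len(b))]@R
        ax=np.array([np.cos(q[2]),np.sin(q[2]),0]); C=np.array([q[0],q[1],zc])-.055*ax
        X=o+dd*(((C-o)@ax)/(dd@ax))[:,None]-C; lat=X@np.array([-ax[1],ax[0],0]); print(' endface tick lat,z mm',np.round([lat.mean()*1e3,X[:,2].mean()*1e3],1),'angle',round(float(np.degrees(np.arctan2(lat.mean(),X[:,2].mean())))))
    return q
E
python3 - <<'E'
from h import *
pose(.443,-.33)
E
```

```text
pose [ 0.4492 -0.3321 -0.1458] iou 0.952 roll scores k(45deg toward +y) [-23, -19, -19, -9, -19, -20, -19, -22] blue n 0 ctr None
```

The tick says the marked flat is 135° toward +y, so three 45° rolls toward −y are needed. I'll test push-rolling with the closed fingertips high on the side flat.

>>> step_arm(
  claw=[0, 0, 0, 0, 0],
  translation=[
    [0, 0, 0],
    [-3.75, 3, 0],
    [-3.75, 3, 3],
    [0, 0, 4.5],
    [0, 0, 1.1],
  ],
  yaw=[0.146, 0, 0, 0, 0],
)

```text
clock: 5.55
position: [0.4593, -0.2748, 0.0336]
eef_rot: [[-0.99, 0.143, -0.001], [0.143, 0.99, 0.001], [0.002, 0.001, -1.0]]
wrist_force: [-1.0, 0.5, 0.5]
grip_width: 0.004
grasp_force: 0.0
```

```bash
python3 - <<'E'
from h import *
st(); im=snap('wrist'); cv2.imwrite('pics/p1.png',im[200:480,170:470,::-1]); pose(.449,-.332,im=im)
E
```

```text
t 5.55 p [ 0.4593 -0.2748  0.0336] yaw 2.9978 g 0.004 F [-1.   0.5  0.5]
pose [ 0.4471 -0.3328 -0.1529] iou 0.815 roll scores k(45deg toward +y) [-21, -19, -12, -5, -22, -25, -20, -20] blue n 0 ctr None
```

View pics/p1.png

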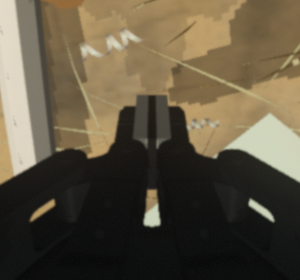

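>>> step_arm(
  claw=[0, 0, 0, 0, 0, 0, 0],
  translation=[
    [0, -3, 0.2],
    [0, -0.5, 0],
    [0, -0.5, 0],
    [0, -0.5, 0],
    [0, -0.5, 0],
    [0, -0.5, 0],
    [0, 0, 0],
  ],
  yaw=[0, 0, 0, 0, 0, 0, 0],
)

```text
clock: 6.52
position: [0.4523, -0.3295, 0.0331]
eef_rot: [[-0.99, 0.144, 0.002], [0.144, 0.99, 0.001], [-0.001, 0.002, -1.0]]
wrist_force: [0.9, 3.7, 5.7]
grip_width: -0.001
grasp_force: 3.7
```

```bash
python3 - <<'E'
from h import *
st(); im=snap('wrist'); cv2.imwrite('pics/p2.png',im[160:480,170:470,::-1]); pose(.449,-.342,im=im)
snap('top'); pose(.449,-.342,'top')
E
```

```text
t 6.53 p [ 0.4523 -0.3295  0.0331] yaw 2.9969 g -0.001 F [0.9 3.7 5.7]
no mask
no mask
```

View pics/p2.png

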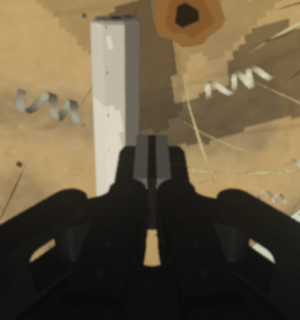

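>>> step_arm(
  claw=[0, 0, 0],
  translation=[
    [0, -0.5, 0],
    [0, -0.5, 0],
    [0, 0, 0],
  ],
  yaw=[0, 0, 0],
)

```text
clock: 7.15
position: [0.4509, -0.3395, 0.0332]
eef_rot: [[-0.99, 0.144, 0.002], [0.144, 0.99, 0.001], [-0.002, 0.001, -1.0]]
wrist_force: [0.8, 2.7, 7.1]
grip_width: -0.001
grasp_force: 3.6
```

>>> step_arm(
  claw=[0, 0, 0],
  translation=[
    [0, 4, 0],
    [3, 3, -4.5],
    [4, 0, -4.5],
  ],
  yaw=[0, 0, 0],
)

```text
clock: 7.52
position: [0.3908, -0.2581, 0.1226]
eef_rot: [[-0.99, 0.14, -0.002], [0.14, 0.99, 0.001], [0.002, 0.001, -1.0]]
wrist_force: [0.5, -1.2, 1.3]
grip_width: -0.003
grasp_force: 0.0
```

```bash
python3 - <<'E'
from h import *
st(); im=snap('wrist'); pose(.449,-.36,im=im); blank_crop(.446,-.36,'b2.png')
E
```

```text
t 7.53 p [ 0.3908 -0.2581  0.1226] yaw 3.0008 g -0.003 F [ 0.5 -1.2  1.3]
pose [ 0.4416 -0.3588 -0.1846] iou 0.777 roll scores k(45deg toward +y) [-24, -20, -20, -5, -21, -23, -21, -23] blue n 0 ctr None
crop 138 230 262 405
```

View pics/b2.png

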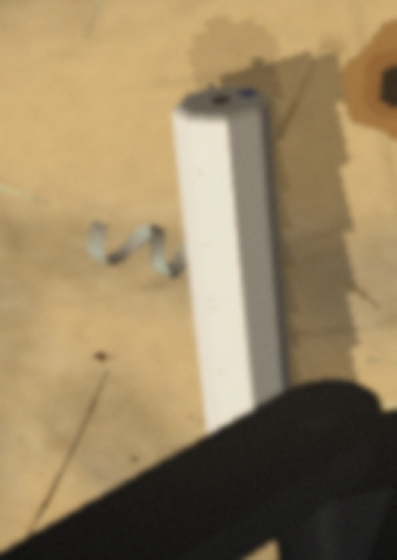

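It slid without rolling (tick still at crop (245,93), 135°). The measured forces put bench friction at about 0.33. A better way is to press on the leading half of the top flat with the fingertips' trailing edge and drag, which rolls it about the bottom edge. I'm re-viewing for an exact pose and measuring the fingertip width.

>>> step_arm(
  claw=[0.5, 0.8, 0.8, 0.8],
  translation=[
    [2, -5, 0],
    [0, -5.3, 0],
    [0, 0, 0],
    [0, 0, 0],
  ],
  yaw=[0.018, 0.018, 0, 0],
)

```text
clock: 8.18
position: [0.3551, -0.3592, 0.1214]
eef_rot: [[-0.984, 0.181, -0.001], [0.181, 0.984, 0.001], [0.001, 0.001, -1.0]]
wrist_force: [0.4, 0.9, 0.9]
grip_width: 0.799
grasp_force: 0.0
```

```bash
cat >> h.py <<'E'
def rel(q,off=0):
    """print move in tool frame to bring TCP to blank q with lateral offset off (m, along blank's left normal)"""
    s=st(); R=np.array(s['eef_rot']); n=np.array([-np.sin(q[2]),np.cos(q[2])]); T=np.array([*(np.array(q[:2])+off*n),s['position'][2]])
    print('rel cm',np.round(R.T@(T-np.array(s['position']))*100,2),'dyaw tool',round(float(-((q[2]+np.pi-np.arctan2(R[1,0],R[0,0])+np.pi/2)%np.pi-np.pi/2)),3))
E
python3 - <<'E'
from h import *
im=snap('wrist'); q=pose(.4416,-.3588,im=im); rel(q)
c=calibration('wrist'); s=monitor.observe(); R=np.array(s['eef_rot']); p=np.array(s['position'])
# fingertip half-width in closed pics (p2 crop offset 170,160; cols 136..169 at row 135): compute in tool frame
for w in (.008,.010,.012): print(w,proj('wrist',[p+R@[x,sg*w,.019] for sg in(-1,1) for x in(.011,-.011)],c).round(0).tolist())
E
```

```text
pose [ 0.4456 -0.3538 -0.1693] iou 0.95 roll scores k(45deg toward +y) [-23, -21, -19, -4, -21, -21, -20, -23] blue n 0 ctr None
t 8.28 p [ 0.3556 -0.3583  0.1216] yaw 2.9618 g 0.797 F [1.9 0.4 0.2]
rel cm [-8.77  2.05 -0.01] dyaw tool -0.011
0.008 [[302.0, 289.0], [303.0, 331.0], [339.0, 289.0], [338.0, 331.0]]
0.01 [[298.0, 289.0], [299.0, 331.0], [343.0, 288.0], [342.0, 331.0]]
0.012 [[293.0, 288.0], [295.0, 331.0], [348.0, 288.0], [346.0, 331.0]]
```

>>> step_arm(
  claw=[0, 0, 0, 0, 0],
  translation=[
    [-4.4, 0.6, 0],
    [-4.4, 0.6, 2.5],
    [0, 0, 5],
    [0, 0, 0.6],
    [0, 0, 0],
  ],
  yaw=[0, 0, 0, 0, 0],
)

```text
clock: 8.9
position: [0.4442, -0.3625, 0.0413]
eef_rot: [[-0.984, 0.179, -0.001], [0.179, 0.984, 0.001], [0.001, 0.001, -1.0]]
wrist_force: [0.1, -0.1, -0.0]
grip_width: 0.001
grasp_force: 0.0
```

>>> step_arm(
  claw=[0, 0],
  translation=[
    [0, 0, 0.2],
    [0, 0, 0.1],
  ],
  yaw=[0, 0],
)

```text
clock: 9.15
position: [0.4438, -0.3636, 0.0391]
eef_rot: [[-0.984, 0.18, 0.001], [0.18, 0.984, 0.0], [-0.001, 0.0, -1.0]]
wrist_force: [-2.3, 1.2, 13.8]
grip_width: 0.0
grasp_force: 6.6
```

>>> step_arm(
  claw=[0, 0, 0, 0],
  translation=[
    [0, -0.3, 0],
    [0, -0.3, 0],
    [0, -0.3, 0],
    [0, -0.3, 0],
  ],
  yaw=[0, 0, 0, 0],
)

```text
clock: 9.65
position: [0.4414, -0.3755, 0.0381]
eef_rot: [[-0.984, 0.181, -0.0], [0.181, 0.984, 0.0], [0.0, 0.0, -1.0]]
wrist_force: [0.3, 0.3, -0.5]
grip_width: -0.001
grasp_force: 0.0
```

>>> step_arm(
  claw=[0.4, 0.8, 0.8, 0.8],
  translation=[
    [0, 0, -4],
    [4.4, 0, -4.2],
    [4.4, 0, 0],
    [0, 0, 0],
  ],
  yaw=[0, 0, 0, 0],
)

```text
clock: 10.15
position: [0.3519, -0.3591, 0.1206]
eef_rot: [[-0.983, 0.184, -0.0], [0.184, 0.983, 0.002], [0.001, 0.002, -1.0]]
wrist_force: [2.0, 0.1, -0.2]
grip_width: 0.8
grasp_force: 0.0
```

```bash
python3 - <<'E'
from h import *
im=snap('wrist'); q=pose(.444,-.36,im=im); rel(q) if q is not None else 0; blank_crop(.444,-.36,'b3.png')
E
```

```text
pose [ 0.4456 -0.3626 -0.1584] iou 0.943 roll scores k(45deg toward +y) [-23, -20, 0, -20, -21, -23, -21, -22] blue n 0 ctr None
t 10.25 p [ 0.3553 -0.3596  0.1204] yaw 2.9596 g 0.8 F [ 0.2  0.2 -0.2]
rel cm [-8.94  1.34  0.01] dyaw tool -0.024
crop 282 255 389 427
```

The top-drag roll works: the marked flat moved from 135° to 90° and the blank shifted about 8.5 mm. Doing two more in one go.

>>> step_arm(
  claw=[0, 0, 0, 0, 0, 0, 0, 0, 0, 0, 0],
  translation=[
    [-4.5, 0.25, 0],
    [-4.4, 0.24, 2.5],
    [0, 0, 5],
    [0, 0, 0.5],
    [0, 0, 0.3],
    [0, -0.3, 0],
    [0, -0.3, 0],
    [0, -0.3, 0],
    [0, -0.3, 0],
    [0, 0, -1],
    [0, 0.37, 0],
  ],
  yaw=[0, -0.02, 0, 0, 0, 0, 0, 0, 0, 0, 0],
)

```text
clock: 11.68
position: [0.4421, -0.3792, 0.0475]
eef_rot: [[-0.987, 0.161, -0.0], [0.161, 0.987, -0.0], [0.0, -0.0, -1.0]]
wrist_force: [0.8, 0.3, 0.1]
grip_width: 0.002
grasp_force: 0.0
```

>>> step_arm(
  claw=[0, 0, 0, 0, 0, 0, 0.4, 0.8, 0.8, 0.8],
  translation=[
    [0, 0, 0.7],
    [0, 0, 0.3],
    [0, -0.3, 0],
    [0, -0.3, 0],
    [0, -0.3, 0],
    [0, -0.3, 0],
    [0, 0, -4],
    [4.4, 0, -4.2],
    [4.4, 0, 0],
    [0, 0, 0],
  ],
  yaw=[0, 0, 0, 0, 0, 0, 0, 0, 0, 0],
)

```text
clock: 12.92
position: [0.3501, -0.3758, 0.1191]
eef_rot: [[-0.986, 0.164, -0.001], [0.164, 0.986, 0.002], [0.001, 0.002, -1.0]]
wrist_force: [0.9, 0.5, -0.1]
grip_width: 0.8
grasp_force: 0.0
```

```bash
python3 - <<'E'
from h import *
im=snap('wrist'); q=pose(.444,-.375,im=im); rel(q) if q is not None else 0; blank_crop(.444,-.375,'b3.png')
E
```

```text
pose [ 0.443  -0.3787 -0.1623] iou 0.957 roll scores k(45deg toward +y) [-2, -19, -20, -20, -20, -21, -21, -23] blue n 898 ctr [337.41648107 357.42538976]
 endface tick lat,z mm [ -5.6 112.3] angle -3
t 13.03 p [ 0.3536 -0.3763  0.119 ] yaw 2.98 g 0.803 F [1.2 0.5 1.4]
rel cm [-8.86  1.2   0.  ] dyaw tool 0.001
crop 284 259 388 430
```

View pics/b3.png

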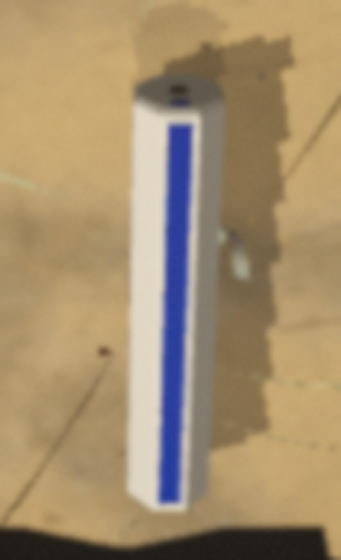

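The stripe is straight up (crop column 175). Now grasping this blank.

>>> step_arm(
  claw=[0.5, 0.5, 0.5, 0.5, 0, 0, 0, 0],
  translation=[
    [-4.4, 0.6, 0],
    [-4.5, 0.6, 2.5],
    [0, 0, 5],
    [0, 0, 2.25],
    [0, 0, 0],
    [0, 0, 0],
    [0, 0, 0],
    [0, 0, 0],
  ],
  yaw=[0, 0, 0, 0, 0, 0, 0, 0],
  squeeze=50,
)

```text
clock: 14.08
position: [0.4433, -0.3791, 0.0217]
eef_rot: [[-0.987, 0.161, 0.0], [0.161, 0.987, 0.0], [0.0, 0.0, -1.0]]
wrist_force: [0.4, -0.1, -1.0]
grip_width: 0.22
grasp_force: 49.6
```

>>> step_arm(
  claw=[0, 0, 0, 0, 0, 0, 0, 0],
  translation=[
    [0, 0, -5],
    [0, 0, -5],
    [0, 0, -5],
    [3, 6, -3],
    [2, 6, 0],
    [0, 4, 0],
    [0, 3, 0],
    [0, 0, 0],
  ],
  yaw=[0, 0, 0, -0.08, -0.082, 0, 0, 0],
)

```text
clock: 15.08
position: [0.4114, -0.1917, 0.1974]
eef_rot: [[-1.0, -0.004, 0.001], [-0.004, 1.0, 0.002], [-0.001, 0.002, -1.0]]
wrist_force: [1.0, -0.8, -0.8]
grip_width: 0.216
grasp_force: 49.7
```

```bash
cat >> h.py <<'E'
import json,os
def carr(cams=('wrist',)):
    for n in cams:
        snap(n)
        L=[[k,r['location'].tolist() if hasattr(r['location'],'tolist') else list(r['location']),r['score']] for q,k in(('nest1','n'),('carrier','c'),('grip_bar','g')) for r in models.spot_point(q,n) if r['score']>.4]
        D=json.load(open('car.json')) if os.path.exists('car.json') else []
        D+=L; json.dump(D,open('car.json','w'))
def carfit():
    from scipy.optimize import least_squares
    D=json.load(open('car.json'))
    def res(q):
        o=[]
        C,S=np.cos(q[2]),np.sin(q[2]); f=lambda y:np.array([q[0]-S*y,q[1]+C*y])
        for k,l,s in D:
            ys=dict(n=[-.06,0,.06],c=[0],g=[-.1085])[k]; e=min((np.array(l[:2])-f(y) for y in ys),key=np.linalg.norm)
            if np.linalg.norm(e-0)<.03: o+=list(e)
            else: o+=[0,0]
        return np.array(o)
    r=least_squares(res,[.492,-.088,0],loss='soft_l1',f_scale=.004); e=res(r.x); print('carrier',np.round(r.x,4),'n',len(D),'rms mm',np.round(1e3*np.sqrt((e**2).mean()),1)); return r.x
E
python3 - <<'E'
from h import *
s=st(); print(s['grasp_force']); carr(('wrist','scene','top','wrist')); 
print([(a,np.round(b,3).tolist()) for a,b,c in json.load(open('car.json'))]); carfit()
E
```

```text
t 15.07 p [ 0.4114 -0.1917  0.1974] yaw -3.1373 g 0.216 F [ 1.  -0.8 -0.8]
49.71078358590603
[('n', [0.493, -0.026, 0.034]), ('n', [0.488, -0.148, 0.036]), ('n', [0.492, -0.084, 0.036]), ('c', [0.492, -0.088, -0.002]), ('n', [0.492, -0.147, 0.036]), ('n', [0.494, -0.028, 0.035]), ('c', [0.492, -0.086, -0.001]), ('g', [0.488, -0.196, 0.024]), ('g', [0.456, 0.39, -0.003]), ('n', [0.494, -0.086, 0.032]), ('n', [0.491, -0.148, 0.04]), ('n', [0.496, -0.027, 0.036]), ('c', [0.492, -0.088, 0.001]), ('g', [0.491, -0.194, 0.024]), ('n', [0.491, -0.083, 0.034]), ('n', [0.6, 0.096, 0.014]), ('n', [0.489, -0.146, 0.039]), ('n', [0.492, -0.025, 0.034]), ('c', [0.49, -0.086, -0.002])]
carrier [ 0.4919 -0.0865 -0.0264] n 19 rms mm 1.4
```

```bash
cat >> h.py <<'E'
def cw(q,P):
    P=np.atleast_2d(P); C,S=np.cos(q[2]),np.sin(q[2]); return np.c_[q[0]+C*P[:,0]-S*P[:,1],q[1]+S*P[:,0]+C*P[:,1],P[:,2]]
def overlay(q,f,n='wrist',k=4):
    im=snap(n)[:,:,::-1]; pts=[]; ln=[]
    for x in(-.033,.033):
        for y0 in(-.06,0,.06):
            ln.append(cw(q,[[x,y0+a,z] for a,z in((-.014,.04),(-.012,.032),(-.006,.026),(.006,.026),(.012,.032),(.014,.04))]))
    for x in(-.063,.063): ln.append(cw(q,[[x,-.084,.04],[x,.084,.04]]))
    ln.append(cw(q,[[-.0765,-.1085,.024],[.0765,-.1085,.024]]))
    A=np.vstack([proj(n,l) for l in ln]); x0,y0=np.maximum(A.min(0)-15,0).astype(int); x1,y1=(A.max(0)+15).astype(int); x1,y1=min(x1,640),min(y1,480)
    k=min(780/(x1-x0),590/(y1-y0)); o=cv2.resize(im[y0:y1,x0:x1],None,fx=k,fy=k,interpolation=cv2.INTER_CUBIC)
    for l in ln: cv2.polylines(o,[((proj(n,l)+.5-[x0,y0])*k).astype(np.int32)],False,(0,0,255),1)
    cv2.imwrite('pics/'+f,o)
E
python3 - <<'E'
from h import *
q=carfit(); overlay(q,'o1.png')
E
```

```text
carrier [ 0.4919 -0.0865 -0.0264] n 19 rms mm 1.4
```

View pics/o1.png

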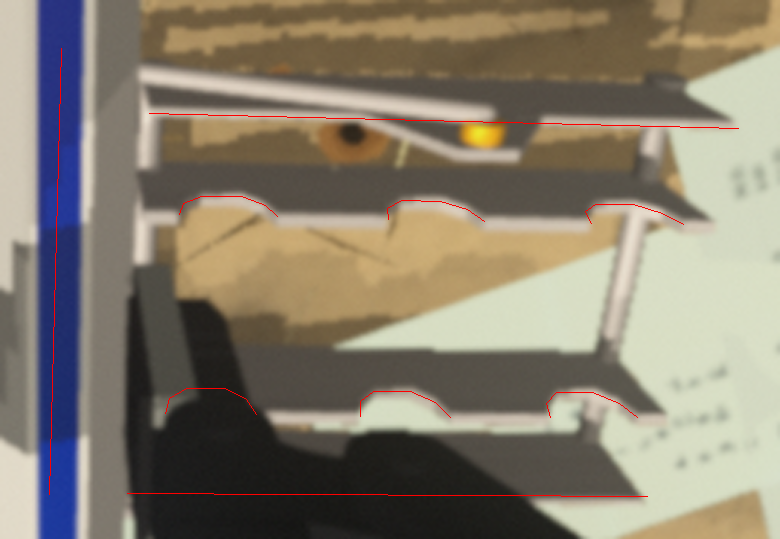

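The overlay fits the notches within about 1 mm (notch bottoms at (215,197), (425,202) and (640,205)). Placing the first blank in nest0, hovering first.

>>> step_arm(
  claw=[0, 0, 0, 0, 0, 0],
  translation=[
    [-4, 2.4, 0],
    [-3.8, 2.35, 0],
    [0, 0, 5],
    [0, 0, 5],
    [0, 0, 2.2],
    [0, 0, 0],
  ],
  yaw=[0.026, 0, 0, 0, 0, 0],
)

```text
clock: 16.68
position: [0.4887, -0.1475, 0.0739]
eef_rot: [[-1.0, 0.026, -0.004], [0.026, 1.0, 0.0], [0.004, -0.0, -1.0]]
wrist_force: [0.1, 0.3, -0.6]
grip_width: 0.214
grasp_force: 49.7
```

```bash
cat >> h.py <<'E'
def nestrel(q,i,zc=.0477):
    s=st(); R=np.array(s['eef_rot']); T=cw(q,[0,-.06+.06*i,zc])[0]; print('nest rel cm',np.round(R.T@(T-np.array(s['position']))*100,2),'dyaw tool',round(float(-((q[2]+np.pi-np.arctan2(R[1,0],R[0,0])+np.pi/2)%np.pi-np.pi/2)),3))
E
python3 - <<'E'
from h import *
q=carfit(); nestrel(q,0)
E
```

```text
carrier [ 0.4919 -0.0865 -0.0264] n 19 rms mm 1.4
t 16.68 p [ 0.4887 -0.1475  0.0739] yaw 3.1156 g 0.214 F [ 0.1  0.3 -0.6]
nest rel cm [-0.16  0.11  2.62] dyaw tool 0.0
```

>>> step_arm(
  claw=[0, 0, 0, 0],
  translation=[
    [-0.15, 0.1, 0.6],
    [0, 0, 0.9],
    [0, 0, 0.9],
    [0, 0, 0.1],
  ],
  yaw=[0, 0, 0, 0],
)

```text
clock: 17.18
position: [0.491, -0.1465, 0.0498]
eef_rot: [[-1.0, 0.026, -0.001], [0.026, 1.0, 0.0], [0.001, 0.0, -1.0]]
wrist_force: [0.3, 0.1, -1.4]
grip_width: 0.217
grasp_force: 49.7
```

>>> step_arm(
  claw=[0, 0],
  translation=[
    [0, 0, 0.2],
    [0, 0, 0],
  ],
  yaw=[0, 0],
)

```text
clock: 17.42
position: [0.4914, -0.1467, 0.0484]
eef_rot: [[-1.0, 0.026, 0.0], [0.026, 1.0, 0.0], [-0.0, 0.0, -1.0]]
wrist_force: [-0.3, 0.3, -2.0]
grip_width: 0.219
grasp_force: 49.7
```

>>> step_arm(
  claw=[0.4, 0.4, 0.4, 0.4, 0.4, 0.8, 0.8, 0.8, 0.8],
  translation=[
    [0, 0, 0.05],
    [0, 0, 0],
    [0, 0, -3],
    [0, 0, -4.5],
    [-0.8, -5.5, 0],
    [-0.8, -5.5, 0],
    [0, -5.5, 0],
    [0, 0, 0],
    [0, 0, 0],
  ],
  yaw=[0, 0, 0, 0, 0, 0, 0, 0, 0],
)

```text
clock: 18.55
position: [0.5028, -0.3117, 0.1225]
eef_rot: [[-1.0, 0.027, -0.0], [0.027, 1.0, 0.001], [0.0, 0.001, -1.0]]
wrist_force: [0.1, 0.5, 1.0]
grip_width: 0.801
grasp_force: 0.0
```

```bash
python3 - <<'E'
from h import *
im=snap('wrist'); q=pose(.604,-.312,im=im); rel(q) if q is not None else 0
print([(round(r['score'],2),np.round(r['location'],3).tolist()) for r in models.spot_point('blank0','wrist')[:5]])
E
```

```text
pose [ 0.6055 -0.3093 -0.1049] iou 0.944 roll scores k(45deg toward +y) [-19, -14, -13, -14, -14, -15, -15, -18] blue n 0 ctr None
t 18.65 p [ 0.5034 -0.3104  0.1226] yaw 3.1176 g 0.802 F [-0.4 -0.3  0.9]
rel cm [-10.21   0.36  -0.  ] dyaw tool 0.081
[(0.88, [0.484, -0.143, 0.033])]
```

>>> step_arm(
  claw=[1, 1, 1],
  translation=[
    [2.5, 0, 3],
    [2, 0, 2.5],
    [0, 0, 0],
  ],
  yaw=[0.08, 0, 0],
)

```text
clock: 19.08
position: [0.4566, -0.3074, 0.0666]
eef_rot: [[-0.994, 0.105, -0.003], [0.105, 0.994, 0.002], [0.004, 0.002, -1.0]]
wrist_force: [0.7, 0.0, 0.2]
grip_width: 0.997
grasp_force: 0.0
```

```bash
python3 - <<'E'
from h import *
im=snap('wrist'); q=pose(.6055,-.3093,im=im); rel(q) if q is not None else 0
blank_crop(.58,-.307,'b4.png',half=.06)
E
```

```text
no mask
crop 286 358 389 496
```

View pics/b4.png

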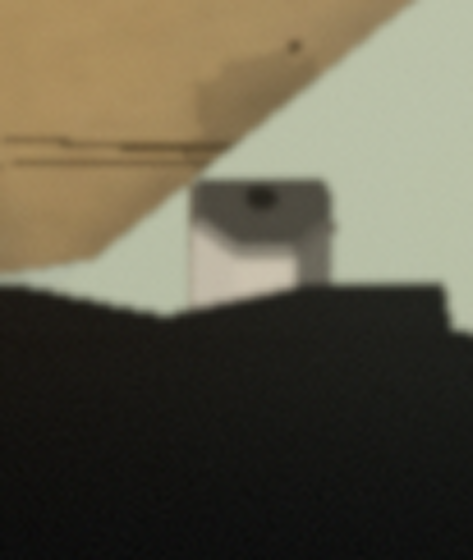

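The end face is at crop (262,212) with no clear tick; the paper's glare may be hiding its lower part. I'll read the pixels numerically.

```bash
python3 - <<'E'
from h import *
im=snap('wrist').astype(int)
print(proj('wrist',[[.551,-.3036,z] for z in(0,.01,.02)]).round(1).tolist())
for y in range(386,413): print(y,' '.join('%3d/%3d'%(im[y,x].mean(),im[y,x,2]-im[y,x,0]) for x in range(326,360,2)))
E
```

```text
[[343.6, 391.1], [344.4, 401.9], [345.3, 413.5]]
386 125/-67 119/-64 109/-58 103/-54 101/-53 104/-49 111/-44 143/-30 173/-21 181/-17 181/-17 181/-17 183/-18 182/-18 181/-17 183/-16 182/-17
387 116/-63 107/-59  99/-54  94/-51  94/-49 103/-45 128/-33 162/-22 179/-18 180/-17 181/-18 182/-18 181/-17 182/-18 182/-18 182/-19 181/-18
388  93/-54  86/-51  83/-48  80/-46  82/-44 110/-36 154/-23 177/-18 182/-18 182/-17 182/-17 181/-18 181/-18 181/-18 181/-17 181/-18 181/-17
389  86/-53  81/-51  79/-47  78/-43  86/-39 131/-27 174/-19 180/-17 181/-17 182/-17 182/-18 182/-17 181/-18 180/-17 182/-18 182/-18 182/-18
390 103/-58  94/-53  91/-50  93/-48 115/-34 160/-20 179/-18 182/-18 181/-18 181/-17 181/-17 182/-18 181/-18 181/-17 181/-18 181/-17 182/-18
391 108/-59  96/-55  92/-51 110/-43 148/-27 176/-18 181/-17 181/-18 181/-18 181/-17 181/-18 181/-18 182/-18 181/-18 182/-18 182/-16 181/-18
392  97/-55  90/-50  91/-45 132/-30 171/-21 181/-18 181/-18 181/-17 182/-17 181/-17 181/-19 182/-17 180/-17 182/-18 181/-19 182/-18 180/-17
393 103/-57  96/-52 108/-41 157/-24 180/-18 181/-18 181/-18 180/-18 180
[... 2028 characters left out ...]

408 180/-17 178/-24 166/-25 140/-22 121/-20  96/-16  78/-14  73/-14  73/-14  73/-15  73/-13  72/-14  75/-15  83/-13  91/-17  96/-17 119/-17
409 180/-18 181/-24 176/-26 157/-23 135/-20 112/-19  93/-16  84/-15  83/-15  82/-13  83/-13  83/-14  83/-14  89/-16  94/-17  99/-16 118/-17
410 181/-18 182/-23 182/-25 171/-25 152/-23 129/-20 115/-19 105/-18 105/-18 103/-17 104/-17 104/-16  96/-15  93/-15  98/-15 100/-16 117/-17
411 180/-18 181/-22 182/-26 180/-27 168/-25 143/-21 129/-21 122/-20 123/-19 122/-20 122/-20 123/-19 109/-18  95/-16 100/-15 101/-16 118/-17
412 180/-18 182/-23 183/-27 181/-26 177/-26 160/-24 145/-22 143/-23 143/-22 143/-22 143/-21 142/-21 125/-21 101/-15 101/-16 102/-16 118/-17
```

The tick isn't on the upper or side part of the end face; the paper hides only the lowest 5 mm. So the stripe faces down (180°) and needs four rolls. I'm rolling toward +y, away from the orange piece, two first.

>>> step_arm(
  claw=[0, 0, 0, 0, 0, 0, 0, 0, 0, 0, 0, 0],
  translation=[
    [-5, 0.72, -0.5],
    [-5, 0.75, -0.5],
    [-4.8, 0.75, 0],
    [0, 0, 2],
    [0, 0, 1.6],
    [0, 0, 0.26],
    [0, 0.3, 0],
    [0, 0.3, 0],
    [0, 0.3, 0],
    [0, 0.3, 0],
    [0, 0, -1],
    [0, -0.37, 0],
  ],
  yaw=[0, 0, 0, 0, 0, 0, 0, 0, 0, 0, 0, 0],
)

```text
clock: 20.78
position: [0.6093, -0.2948, 0.0504]
eef_rot: [[-0.994, 0.105, 0.002], [0.105, 0.994, -0.001], [-0.002, -0.0, -1.0]]
wrist_force: [0.5, -0.6, -0.1]
grip_width: -0.0
grasp_force: 0.0
```

>>> step_arm(
  claw=[0, 0, 0, 0, 0, 0, 0.4, 0.8, 0.8, 0.8],
  translation=[
    [0, 0, 0.7],
    [0, 0, 0.3],
    [0, 0.3, 0],
    [0, 0.3, 0],
    [0, 0.3, 0],
    [0, 0.3, 0],
    [0, 0, -4],
    [5, -1, -4.2],
    [5, 0, 0],
    [0, 0, 0],
  ],
  yaw=[0, 0, 0, 0, 0, 0, 0, 0, 0, 0],
)

```text
clock: 22.02
position: [0.5083, -0.2818, 0.1195]
eef_rot: [[-0.994, 0.109, -0.001], [0.109, 0.994, 0.002], [0.001, 0.002, -1.0]]
wrist_force: [1.0, -0.6, 0.0]
grip_width: 0.798
grasp_force: 0.0
```

```bash
python3 - <<'E'
from h import *
im=snap('wrist'); q=pose(.6055,-.2925,im=im); rel(q) if q is not None else 0
E
```

```text
pose [ 0.6083 -0.31   -0.0991] iou 0.912 roll scores k(45deg toward +y) [-20, -15, -13, -13, -13, -14, -14, -17] blue n 0 ctr None
t 22.12 p [ 0.5125 -0.2814  0.1194] yaw 3.0358 g 0.8 F [ 0.8 -0.8  0.2]
rel cm [-9.82 -1.83  0.01] dyaw tool -0.007
```

It didn't move, because the press was about 1 mm too high. Repeating with a force check.

>>> step_arm(
  claw=[0, 0, 0, 0, 0, 0],
  translation=[
    [-4.9, -0.5, 0],
    [-4.9, -0.5, 2.5],
    [0, 0, 5],
    [0, 0, 0.4],
    [0, 0, 0.25],
    [0, 0, 0],
  ],
  yaw=[0, 0, 0, 0, 0, 0],
)

```text
clock: 22.88
position: [0.6122, -0.3036, 0.0394]
eef_rot: [[-0.995, 0.104, 0.006], [0.104, 0.995, -0.003], [-0.006, -0.003, -1.0]]
wrist_force: [2.7, -1.0, 10.7]
grip_width: -0.001
grasp_force: 5.1
```

>>> step_arm(
  claw=[0, 0, 0, 0, 0, 0, 0, 0],
  translation=[
    [0, 0.3, 0],
    [0, 0.3, 0],
    [0, 0.3, 0],
    [0, 0.3, 0],
    [0, 0, -1],
    [0, -0.35, 0],
    [0, 0, 0.7],
    [0, 0, 0.3],
  ],
  yaw=[0, 0, 0, 0, 0, 0, 0, 0],
)

```text
clock: 23.88
position: [0.6093, -0.2944, 0.0386]
eef_rot: [[-0.994, 0.106, 0.0], [0.106, 0.994, -0.0], [-0.0, -0.0, -1.0]]
wrist_force: [-8.1, 4.6, 29.2]
grip_width: 0.002
grasp_force: 14.8
```

>>> step_arm(
  claw=[0, 0, 0, 0, 0.4, 0.8, 0.8, 0.8],
  translation=[
    [0, 0.3, -0.05],
    [0, 0.3, 0],
    [0, 0.3, 0],
    [0, 0.3, 0],
    [0, 0, -4],
    [5, -1, -4.2],
    [5, 0, 0],
    [0, 0, 0],
  ],
  yaw=[0, 0, 0, 0, 0, 0, 0, 0],
)

```text
clock: 24.88
position: [0.5089, -0.2809, 0.1178]
eef_rot: [[-0.994, 0.109, -0.002], [0.109, 0.994, 0.002], [0.002, 0.002, -1.0]]
wrist_force: [0.4, -1.3, -0.1]
grip_width: 0.795
grasp_force: 0.0
```

```bash
python3 - <<'E'
from h import *
im=snap('wrist'); q=pose(.6055,-.2925,im=im); rel(q) if q is not None else 0
E
```

```text
pose [ 0.6099 -0.2949 -0.1176] iou 0.923 roll scores k(45deg toward +y) [-19, -15, -13, -12, -10, -4, -11, -18] blue n 0 ctr None
t 24.98 p [ 0.5131 -0.2805  0.1178] yaw 3.0356 g 0.797 F [0.6 0.3 0.6]
rel cm [-9.77 -0.4   0.01] dyaw tool 0.012
```

>>> step_arm(
  claw=[0, 0, 0, 0, 0, 0, 0, 0, 0, 0, 0, 0],
  translation=[
    [-4.9, 0.22, 0],
    [-4.9, 0.22, 2.5],
    [0, 0, 5],
    [0, 0, 0.3],
    [0, 0, 0.17],
    [0, 0.3, 0],
    [0, 0.3, 0],
    [0, 0.3, 0],
    [0, 0.3, 0],
    [0, 0, -1],
    [0, -0.37, 0],
    [0, 0, 0.7],
  ],
  yaw=[0.012, 0, 0, 0, 0, 0, 0, 0, 0, 0, 0, 0],
)

```text
clock: 26.48
position: [0.6119, -0.2802, 0.0414]
eef_rot: [[-0.993, 0.118, 0.001], [0.118, 0.993, -0.001], [-0.001, -0.001, -1.0]]
wrist_force: [0.3, 0.4, 1.1]
grip_width: -0.002
grasp_force: 0.0
```

>>> step_arm(
  claw=[0, 0, 0, 0, 0, 0.4, 0.8, 0.8, 0.8],
  translation=[
    [0, 0, 0.3],
    [0, 0.3, 0],
    [0, 0.3, 0],
    [0, 0.3, 0],
    [0, 0.3, 0],
    [0, 0, -4],
    [5, -1, -4.2],
    [5, 0, 0],
    [0, 0, 0],
  ],
  yaw=[0, 0, 0, 0, 0, 0, 0, 0, 0],
)

```text
clock: 27.6
position: [0.5115, -0.2652, 0.1178]
eef_rot: [[-0.993, 0.121, -0.002], [0.121, 0.993, 0.002], [0.002, 0.002, -1.0]]
wrist_force: [0.8, 0.2, 0.2]
grip_width: 0.799
grasp_force: 0.0
```

```bash
python3 - <<'E'
from h import *
im=snap('wrist'); q=pose(.6085,-.28,im=im); rel(q) if q is not None else 0
E
```

```text
pose [ 0.6116 -0.2794 -0.1124] iou 0.938 roll scores k(45deg toward +y) [-11, -13, -12, -11, -9, -12, -12, -15] blue n 887 ctr [317.10710259 367.03382187]
 endface tick lat,z mm [  2.1 108.8] angle 1
t 27.7 p [ 0.5157 -0.2649  0.1178] yaw 3.0238 g 0.796 F [0.8 0.4 0.1]
rel cm [-9.69 -0.32  0.01] dyaw tool -0.005
```

```bash
cat >> h.py <<'E'
def stripe(q,n='wrist',zc=.01):
    im=snap(n).astype(int); m=(im[:,:,2]-im[:,:,0])>15; c=calibration(n)
    e=proj(n,[q[0],q[1],zc],c)[0]; b=np.argwhere(m)[:,::-1]; b=b[np.hypot(*(b-e).T)<130]
    nrm=np.array([-np.sin(q[2]),np.cos(q[2])])
    if len(b)<30: print('no stripe',len(b)); return
    w=ray(n,b,zc+.01,c)[:,:2]-np.array(q[:2]); print('stripe n',len(b),'lateral mm on top plane',round(1e3*float((w@nrm).mean()),1),'width',round(1e3*float((w@nrm).std()*3.46),1))
E
python3 - <<'E'
from h import *
stripe([.6116,-.2794,-.1124])
E
```

```text
stripe n 890 lateral mm on top plane -0.6 width 5.8
```

The stripe is up. Grasping the second blank for nest2.

>>> step_arm(
  claw=[0.5, 0.5, 0.5, 0.5, 0, 0, 0, 0],
  translation=[
    [-4.9, -0.16, 0],
    [-4.8, -0.16, 2.4],
    [0, 0, 5],
    [0, 0, 2.2],
    [0, 0, 0],
    [0, 0, 0],
    [0, 0, 0],
    [0, 0, 0],
  ],
  yaw=[0, 0, 0, 0, 0, 0, 0, 0],
  squeeze=50,
)

```text
clock: 28.75
position: [0.6115, -0.2796, 0.022]
eef_rot: [[-0.993, 0.117, 0.0], [0.117, 0.993, 0.0], [-0.0, 0.0, -1.0]]
wrist_force: [0.7, -0.5, -0.1]
grip_width: 0.22
grasp_force: 50.4
```

>>> step_arm(
  claw=[0, 0, 0, 0, 0, 0, 0, 0, 0],
  translation=[
    [0, 0, -4],
    [0, 0, -5],
    [1.8, 5, -1],
    [3, 6, 0],
    [3, 6, 0],
    [3, 6, 0],
    [2, 3, 0],
    [0, 0, 0],
    [0, 0, 0],
  ],
  yaw=[0, 0, -0.094, 0, 0, 0, 0, 0, 0],
)

```text
clock: 29.88
position: [0.5009, -0.0283, 0.1222]
eef_rot: [[-1.0, 0.024, 0.001], [0.024, 1.0, -0.0], [-0.001, -0.0, -1.0]]
wrist_force: [-0.3, 0.3, -0.5]
grip_width: 0.219
grasp_force: 50.4
```

```bash
python3 - <<'E'
from h import *
carr(('scene','top'));q=carfit(); nestrel(q,2); nestrel(q,0)
r=models.spot_point('blank0','scene'); print([(round(x['score'],2),np.round(x['location'],3).tolist()) for x in r])
E
```

```text
carrier [ 0.4923 -0.0866 -0.0241] n 26 rms mm 1.6
t 30.27 p [ 0.5003 -0.0285  0.1216] yaw 3.1168 g 0.213 F [ 0.5  0.2 -0.8]
nest rel cm [0.66 0.17 7.39] dyaw tool -0.001
t 30.27 p [ 0.5003 -0.0285  0.1216] yaw 3.1168 g 0.213 F [ 0.5  0.2 -0.8]
nest rel cm [  0.65 -11.83   7.39] dyaw tool -0.001
[(0.67, [0.485, -0.149, 0.04]), (0.6, [0.625, -0.418, 0.012]), (0.59, [0.597, 0.098, 0.01]), (0.46, [0.497, -0.027, 0.111])]
```

>>> step_arm(
  claw=[0, 0, 0, 0, 0],
  translation=[
    [0.65, 0.17, 2],
    [0, 0, 2.5],
    [0, 0, 1.6],
    [0, 0, 0.9],
    [0, 0, 0.3],
  ],
  yaw=[0, 0, 0, 0, 0],
)

```text
clock: 30.95
position: [0.4939, -0.0262, 0.0485]
eef_rot: [[-1.0, 0.024, -0.0], [0.024, 1.0, -0.0], [0.0, -0.0, -1.0]]
wrist_force: [-0.2, 0.1, -1.8]
grip_width: 0.218
grasp_force: 50.4
```

>>> step_arm(
  claw=[0.4, 0.4, 0.4, 0.4, 0.8, 0.8, 0.8, 0.8],
  translation=[
    [0, 0, 0.05],
    [0, 0, 0],
    [0, 0, -3],
    [0, 0, -4.3],
    [-0.2, 6, 0],
    [-0.2, 6, 0],
    [0, 0, 0],
    [0, 0, 0],
  ],
  yaw=[0, 0, 0, 0, 0, 0, 0, 0],
)

```text
clock: 31.95
position: [0.5006, 0.0936, 0.1215]
eef_rot: [[-1.0, 0.023, 0.0], [0.023, 1.0, -0.0], [-0.0, -0.0, -1.0]]
wrist_force: [-0.1, -0.0, 0.3]
grip_width: 0.798
grasp_force: 0.0
```

```bash
python3 - <<'E'
from h import *
im=snap('wrist'); q=pose(.599,.096,im=im); rel(q) if q is not None else 0; stripe(q)
blank_crop(.585,.1,'b5.png')
E
```

```text
pose [0.6014 0.0944 0.0647] iou 0.92 roll scores k(45deg toward +y) [-14, -10, -9, -9, -10, 1, -9, -11] blue n 0 ctr None
t 32.05 p [0.5007 0.0923 0.1215] yaw 3.1157 g 0.795 F [-0.1 -0.7  0.3]
rel cm [-10.07   0.47   0.  ] dyaw tool -0.091
no stripe 0
crop 290 256 374 421
```

View pics/b5.png

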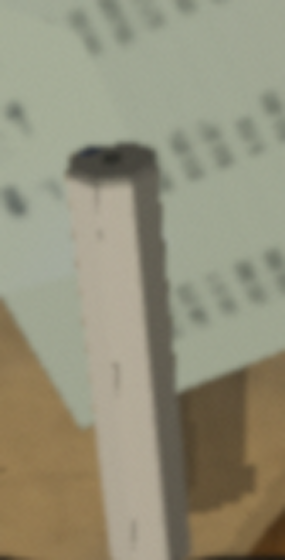

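The tick at crop (95,152) is left of and below the hole at (113,157), which is 135° toward −y. Three rolls toward +y would run into the ring clamp's end, so I'll roll five toward −y.

>>> step_arm(
  claw=[0, 0, 0, 0, 0, 0, 0],
  translation=[
    [0, 0, 0],
    [-5, -0.65, 0],
    [-5.07, -0.64, 2.5],
    [0, 0, 5],
    [0, 0, 0.5],
    [0, 0, 0.3],
    [0, 0, 0],
  ],
  yaw=[-0.091, 0, 0, 0, 0, 0, 0],
)

```text
clock: 33.02
position: [0.6017, 0.0872, 0.0396]
eef_rot: [[-0.998, -0.066, 0.0], [-0.066, 0.998, 0.0], [-0.0, 0.0, -1.0]]
wrist_force: [-0.2, 0.0, 0.1]
grip_width: -0.0
grasp_force: 0.0
```

>>> step_arm(
  claw=[0, 0],
  translation=[
    [0, -0.1, 0],
    [0, 0, 0.15],
  ],
  yaw=[0, 0],
)

```text
clock: 33.28
position: [0.6023, 0.0869, 0.0387]
eef_rot: [[-0.998, -0.067, 0.001], [-0.067, 0.998, 0.001], [-0.001, 0.001, -1.0]]
wrist_force: [-7.8, -0.4, 25.4]
grip_width: -0.004
grasp_force: 12.4
```

>>> step_arm(
  claw=[0, 0, 0, 0, 0, 0, 0, 0, 0, 0, 0, 0],
  translation=[
    [0, -0.3, 0],
    [0, -0.3, 0],
    [0, -0.3, 0],
    [0, -0.3, 0],
    [0, 0, -1],
    [0, 0.37, 0],
    [0, 0, 0.7],
    [0, 0, 0.3],
    [0, -0.3, 0],
    [0, -0.3, 0],
    [0, -0.3, 0],
    [0, -0.3, 0],
  ],
  yaw=[0, 0, 0, 0, 0, 0, 0, 0, 0, 0, 0, 0],
)

```text
clock: 34.78
position: [0.6034, 0.0662, 0.0364]
eef_rot: [[-0.998, -0.067, -0.0], [-0.067, 0.998, -0.0], [0.0, -0.0, -1.0]]
wrist_force: [-0.4, 0.6, 0.1]
grip_width: 0.001
grasp_force: 0.1
```

>>> step_arm(
  claw=[0.4, 0.8, 0.8, 0.8],
  translation=[
    [0, 0, -4],
    [5, 1, -4.2],
    [5, 0, 0],
    [0, 0, 0],
  ],
  yaw=[0, 0, 0, 0],
)

```text
clock: 35.28
position: [0.5016, 0.0698, 0.1159]
eef_rot: [[-0.998, -0.068, -0.004], [-0.068, 0.998, 0.002], [0.004, 0.002, -1.0]]
wrist_force: [1.7, 0.5, 0.5]
grip_width: 0.801
grasp_force: 0.0
```

```bash
python3 - <<'E'
from h import *
im=snap('wrist'); q=pose(.599,.078,im=im); rel(q) if q is not None else 0; stripe(q)
E
```

```text
pose [0.6045 0.0795 0.0581] iou 0.929 roll scores k(45deg toward +y) [-10, -9, -9, 2, -9, -10, -9, -10] blue n 0 ctr None
t 35.38 p [0.5056 0.0701 0.1164] yaw -3.0734 g 0.799 F [0.3 0.7 0.5]
rel cm [-9.93  0.27  0.  ] dyaw tool 0.01
no stripe 0
```

>>> step_arm(
  claw=[0, 0, 0, 0, 0, 0, 0, 0, 0, 0, 0, 0],
  translation=[
    [-5, -0.29, 0],
    [-4.93, -0.29, 2.4],
    [0, 0, 4.8],
    [0, 0, 0.4],
    [0, 0, 0.25],
    [0, -0.3, 0],
    [0, -0.3, 0],
    [0, -0.3, 0],
    [0, -0.3, 0],
    [0, 0, -1],
    [0, 0.37, 0],
    [0, 0, 0.7],
  ],
  yaw=[0.01, 0, 0, 0, 0, 0, 0, 0, 0, 0, 0, 0],
)

```text
clock: 36.92
position: [0.606, 0.0625, 0.0412]
eef_rot: [[-0.998, -0.058, 0.001], [-0.058, 0.998, 0.001], [-0.001, 0.001, -1.0]]
wrist_force: [0.0, 0.0, -1.6]
grip_width: -0.006
grasp_force: 0.0
```

>>> step_arm(
  claw=[0, 0, 0, 0, 0, 0.4, 0.8, 0.8, 0.8],
  translation=[
    [0, 0, 0.3],
    [0, -0.3, 0],
    [0, -0.3, 0],
    [0, -0.3, 0],
    [0, -0.3, 0],
    [0, 0, -4],
    [5, 1, -4],
    [5, 0, 0],
    [0, 0, 0],
  ],
  yaw=[0, 0, 0, 0, 0, 0, 0, 0, 0],
)

```text
clock: 38.05
position: [0.5039, 0.0537, 0.1163]
eef_rot: [[-0.998, -0.057, -0.003], [-0.057, 0.998, 0.002], [0.003, 0.002, -1.0]]
wrist_force: [1.1, 0.2, -0.3]
grip_width: 0.799
grasp_force: 0.0
```

```bash
python3 - <<'E'
from h import *
im=snap('wrist'); q=pose(.604,.063,im=im); rel(q) if q is not None else 0; stripe(q)
E
```

```text
pose [0.6048 0.0641 0.0668] iou 0.938 roll scores k(45deg toward +y) [-16, 2, 0, -9, -8, -9, -10, -13] blue n 444 ctr [336.61261261 364.53378378]
 endface tick lat,z mm [  2.8 106.6] angle 1
t 38.15 p [0.5079 0.054  0.1167] yaw -3.0838 g 0.799 F [0.1 0.2 0.9]
rel cm [-9.74  0.45  0.01] dyaw tool -0.009
stripe n 443 lateral mm on top plane 6.8 width 3.0
```

>>> step_arm(
  claw=[0, 0, 0, 0, 0, 0, 0, 0, 0, 0.4, 0.8, 0.8],
  translation=[
    [-4.9, -0.25, 0],
    [-4.87, -0.24, 2.4],
    [0, 0, 4.8],
    [0, 0, 0.4],
    [0, 0, 0.25],
    [0, -0.3, 0],
    [0, -0.3, 0],
    [0, -0.3, 0],
    [0, -0.3, 0],
    [0, 0, -4],
    [5, 1, -4],
    [5, 0, 0],
  ],
  yaw=[-0.009, 0, 0, 0, 0, 0, 0, 0, 0, 0, 0, 0],
)

```text
clock: 39.7
position: [0.5077, 0.0463, 0.1181]
eef_rot: [[-0.998, -0.067, 0.003], [-0.067, 0.998, 0.001], [-0.003, 0.001, -1.0]]
wrist_force: [-0.5, -0.6, -0.8]
grip_width: 0.639
grasp_force: 0.0
```

>>> step_arm(
  claw=[0.8],
  translation=[
    [0, 0, 0],
  ],
  yaw=[0],
)

```text
clock: 39.83
position: [0.5033, 0.046, 0.116]
eef_rot: [[-0.998, -0.066, -0.005], [-0.066, 0.998, 0.002], [0.005, 0.002, -1.0]]
wrist_force: [0.4, 0.2, -0.8]
grip_width: 0.798
grasp_force: 0.0
```

```bash
python3 - <<'E'
from h import *
im=snap('wrist'); q=pose(.604,.057,im=im); rel(q) if q is not None else 0; stripe(q)
E
```

```text
pose [0.604  0.0568 0.0691] iou 0.922 roll scores k(45deg toward +y) [-1, -9, -9, -9, -9, -10, -9, -11] blue n 852 ctr [326.3028169  368.06103286]
 endface tick lat,z mm [ -1.7 106.7] angle -1
t 39.92 p [0.5074 0.0463 0.1166] yaw -3.0747 g 0.801 F [0.8 0.1 0. ]
rel cm [-9.71  0.4  -0.  ] dyaw tool -0.002
stripe n 877 lateral mm on top plane -0.5 width 5.8
```

>>> step_arm(
  claw=[0.5, 0.5, 0.5, 0.5, 0, 0, 0, 0],
  translation=[
    [-4.9, 0.2, 0],
    [-4.81, 0.2, 2.4],
    [0, 0, 5],
    [0, 0, 2.1],
    [0, 0, 0],
    [0, 0, 0],
    [0, 0, 0],
    [0, 0, 0],
  ],
  yaw=[0, 0, 0, 0, 0, 0, 0, 0],
  squeeze=50,
)

```text
clock: 40.98
position: [0.6044, 0.0565, 0.0221]
eef_rot: [[-0.998, -0.066, 0.001], [-0.066, 0.998, 0.0], [-0.001, 0.0, -1.0]]
wrist_force: [-0.3, 0.2, -0.4]
grip_width: 0.216
grasp_force: 50.3
```

>>> step_arm(
  claw=[0, 0, 0, 0, 0, 0, 0, 0],
  translation=[
    [0, 0, -4],
    [0, 0, -5],
    [0, 0, -1],
    [3.6, -4.9, 0],
    [3.6, -4.9, 0],
    [3.65, -4.85, 0],
    [0, 0, 0],
    [0, 0, 0],
  ],
  yaw=[0, 0, 0.092, 0, 0, 0, 0, 0],
)

```text
clock: 41.98
position: [0.4925, -0.0871, 0.122]
eef_rot: [[-1.0, 0.026, 0.001], [0.026, 1.0, 0.001], [-0.001, 0.001, -1.0]]
wrist_force: [0.3, 0.7, -1.3]
grip_width: 0.216
grasp_force: 50.3
```

```bash
python3 - <<'E'
from h import *
q=carfit(); nestrel(q,1)
snap('scene'); r=models.spot_point('blank0','scene'); print([(round(x['score'],2),np.round(x['location'],3).tolist()) for x in r])
print([(round(x['score'],2),np.round(x['location'],3).tolist()) for x in models.spot_point('carrier','scene')])
E
```

```text
carrier [ 0.4923 -0.0866 -0.0241] n 26 rms mm 1.6
t 41.98 p [ 0.4925 -0.0871  0.122 ] yaw 3.1154 g 0.216 F [ 0.3  0.7 -1.3]
nest rel cm [0.03 0.04 7.43] dyaw tool -0.002
[(0.7, [0.621, -0.418, 0.01]), (0.55, [0.489, -0.022, 0.036]), (0.49, [0.485, -0.147, 0.038]), (0.47, [0.484, -0.089, 0.114]), (0.41, [0.489, -0.198, 0.023])]
[(0.65, [0.494, -0.093, -0.0]), (0.31, [0.487, -0.194, 0.024])]
```

>>> step_arm(
  claw=[0, 0, 0, 0, 0],
  translation=[
    [0, 0.05, 2],
    [0, 0, 2.5],
    [0, 0, 1.7],
    [0, 0, 0.9],
    [0, 0, 0.3],
  ],
  yaw=[0, 0, 0, 0, 0],
)

```text
clock: 42.75
position: [0.4921, -0.0869, 0.0473]
eef_rot: [[-1.0, 0.026, -0.0], [0.026, 1.0, -0.0], [0.0, -0.0, -1.0]]
wrist_force: [-0.0, 0.1, -1.2]
grip_width: 0.219
grasp_force: 50.3
```

>>> step_arm(
  claw=[0.4, 0.4, 0.4, 0.4, 0.6, 1, 1, 1],
  translation=[
    [0, 0, 0.05],
    [0, 0, 0],
    [0, 0, -4],
    [0, 0, -4.5],
    [4, -1, -4.5],
    [4, -2, -2],
    [1, 0, 0],
    [0, 0, 0],
  ],
  yaw=[0, 0, 0, 0, 0, 0, 0, 0],
)

```text
clock: 43.75
position: [0.4014, -0.1139, 0.1974]
eef_rot: [[-1.0, 0.025, 0.002], [0.025, 1.0, 0.002], [-0.001, 0.002, -1.0]]
wrist_force: [0.2, 0.1, 0.8]
grip_width: 0.998
grasp_force: 0.0
```

```bash
python3 - <<'E'
from h import *
st(); os.rename('car.json','car_old.json'); carr(('wrist','scene','top','wrist')); q=carfit(); print([np.round(b,3).tolist() for a,b,c in json.load(open('car.json')) if a=='g']); overlay(q,'o2.png')
for n in('top','scene'):
    snap(n); print([(k,[(round(r['score'],2),np.round(r['location'],4).tolist()) for r in models.spot_point(k,n)[:2]]) for k in('stand','hook_seat')])
E
```

```text
t 43.75 p [ 0.4014 -0.1139  0.1974] yaw 3.1162 g 0.998 F [0.2 0.1 0.8]
carrier [ 0.492  -0.087  -0.0301] n 18 rms mm 1.9
[[0.489, -0.198, 0.022], [0.491, -0.196, 0.022], [0.491, -0.151, 0.033], [0.49, -0.196, 0.024], [0.489, -0.196, 0.026]]
[('stand', [(0.68, [0.4552, 0.3924, -0.0015]), (0.66, [0.4887, -0.0862, 0.0385])]), ('hook_seat', [(0.7, [0.4431, 0.2778, 0.2049])])]
[('stand', [(0.74, [0.4583, 0.3908, -0.0045]), (0.38, [0.4936, -0.0848, 0.034])]), ('hook_seat', [(0.61, [0.441, 0.2806, 0.2062]), (0.24, [0.489, -0.1944, 0.0241])])]
```

View pics/o2.png

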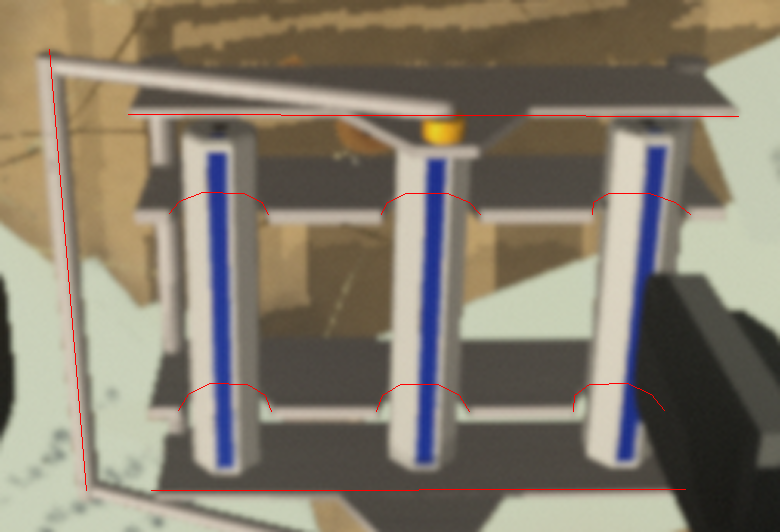

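All three are seated with their stripes up at columns 220, 430 and 640, and the bail folded at the left (column 65). Now taking the grip bar.

>>> step_arm(
  claw=[0.35, 0.35, 0.35, 0.35, 0.35, 0.35, 0.35],
  translation=[
    [-4.5, -4, 0],
    [-4.5, -4, 0],
    [0, 0, 4],
    [0, 0, 5],
    [0, 0, 4],
    [0, 0, 2],
    [0, 0, 0],
  ],
  yaw=[0, 0, 0, 0, 0, 0, 0],
)

```text
clock: 45.78
position: [0.4887, -0.1969, 0.0465]
eef_rot: [[-1.0, 0.026, -0.002], [0.026, 1.0, 0.0], [0.002, 0.0, -1.0]]
wrist_force: [-0.2, 0.8, 0.4]
grip_width: 0.351
grasp_force: 0.0
```

```bash
python3 - <<'E'
from h import *
s=st(); snap('wrist'); g=models.spot_point('grip_bar','wrist')[:3]; print([(round(r['score'],2),np.round(r['location'],4).tolist(),(np.array(s['eef_rot']).T@(np.array(r['location'])-s['position'])*100).round(2)) for r in g])
E
```

```text
t 45.77 p [ 0.4887 -0.1969  0.0465] yaw 3.1155 g 0.351 F [-0.2  0.8  0.4]
[(0.97, [0.4925, -0.1959, 0.0242], array([-0.38,  0.11,  2.23]))]
```

>>> step_arm(
  claw=[0.35, 0.35, 0, 0, 0, 0],
  translation=[
    [0, 0.1, 1],
    [0, 0, 1],
    [0, 0, 0],
    [0, 0, 0],
    [0, 0, 0],
    [0, 0, 0],
  ],
  yaw=[0, 0, 0, 0, 0, 0],
  squeeze=25,
)

```text
clock: 46.62
position: [0.489, -0.1957, 0.0271]
eef_rot: [[-1.0, 0.026, -0.0], [0.026, 1.0, 0.0], [0.0, 0.0, -1.0]]
wrist_force: [-0.5, 0.9, 0.1]
grip_width: 0.084
grasp_force: 24.3
```

>>> step_arm(
  claw=[0, 0, 0, 0, 0, 0],
  translation=[
    [0, -0.47, -1.76],
    [0, -0.18, -1.82],
    [0, 0.11, -1.82],
    [0, 0.4, -1.79],
    [0, 0.68, -1.69],
    [0, 0.93, -1.57],
  ],
  yaw=[0, 0, 0, 0, 0, 0],
)

```text
clock: 47.38
position: [0.4898, -0.1816, 0.1331]
eef_rot: [[-1.0, 0.026, 0.001], [0.026, 1.0, -0.001], [-0.001, -0.001, -1.0]]
wrist_force: [-0.6, 0.8, -3.2]
grip_width: 0.082
grasp_force: 24.3
```

>>> step_arm(
  claw=[0, 0, 0, 0, 0, 0, 0],
  translation=[
    [0, 1.17, -1.41],
    [0, 1.39, -1.19],
    [0, 1.54, -0.97],
    [0, 1.69, -0.71],
    [0, 1.77, -0.43],
    [0, 1.82, -0.14],
    [0, 0, 0],
  ],
  yaw=[0, 0, 0, 0, 0, 0, 0],
)

```text
clock: 48.25
position: [0.4927, -0.086, 0.1815]
eef_rot: [[-1.0, 0.024, 0.001], [0.024, 1.0, 0.001], [-0.001, 0.001, -1.0]]
wrist_force: [-2.9, 0.2, 6.5]
grip_width: 0.082
grasp_force: 25.5
```

```bash
python3 - <<'E'
from h import *
s=st(); print(s['grasp_force'],s['torque'])
for n in('wrist','scene'):
    snap(n); print(n,[(k,[(round(r['score'],2),np.round(r['location'],3).tolist()) for r in models.spot_point(k,n)[:3]]) for k in('grip_bar','carrier','blank0')])
E
```

```text
t 48.25 p [ 0.4927 -0.086   0.1815] yaw 3.1179 g 0.082 F [-2.9  0.2  6.5]
25.549442768096924 [0.07751596 0.59526542 0.04560342]
wrist [('grip_bar', [(0.96, [0.492, -0.087, 0.179]), (0.29, [0.489, -0.085, 0.037])]), ('carrier', []), ('blank0', [(0.93, [0.487, -0.145, 0.036]), (0.85, [0.49, -0.028, 0.04]), (0.83, [0.624, -0.421, 0.01])])]
scene [('grip_bar', [(0.66, [0.494, -0.09, 0.175])]), ('carrier', [(0.91, [0.49, -0.089, 0.002]), (0.52, [0.372, 0.56, 0.002])]), ('blank0', [(0.79, [0.62, -0.418, 0.014]), (0.69, [0.485, -0.147, 0.038]), (0.64, [0.484, -0.088, 0.041])])]
```

>>> step_arm(
  claw=[0, 0, 0, 0, 0, 0, 0, 0, 0, 0],
  translation=[
    [0, 0, 0],
    [0, 0, 0],
    [0, 0, -0.3],
    [0, 0, -0.5],
    [0, 0, -0.8],
    [0, 0, -1],
    [0, 0, -1],
    [0, 0, -1],
    [0, 0, -0.8],
    [0, 0, 0],
  ],
  yaw=[0, 0, 0, 0, 0, 0, 0, 0, 0, 0],
  squeeze=110,
)

```text
clock: 49.9
position: [0.4924, -0.0874, 0.2347]
eef_rot: [[-1.0, 0.026, 0.001], [0.026, 1.0, 0.0], [-0.001, 0.0, -1.0]]
wrist_force: [-0.9, 0.7, -7.9]
grip_width: 0.047
grasp_force: 107.5
```

```bash
python3 - <<'E'
from h import *
s=st(); print(s['grasp_force'],s['torque'])
T=np.array([.442,.2798,.24]); y=-.132
print('delta world',T-s['position'],'tool yaw total',-(y-(np.arctan2(s['eef_rot'][1][0],s['eef_rot'][0][0])-np.pi)))
for n in('scene',):
    snap(n,'s2.png'); print(n,[(k,[(round(r['score'],2),np.round(r['location'],3).tolist()) for r in models.spot_point(k,n)[:3]]) for k in('grip_bar','carrier')])
E
```

```text
t 49.9 p [ 0.4924 -0.0874  0.2347] yaw 3.116 g 0.047 F [-0.9  0.7 -7.9]
107.53421187400818 [ 0.01603989 -0.0660158   0.01081545]
delta world [-0.05039952  0.36720937  0.00528192] tool yaw total 0.10638204383347272
scene [('grip_bar', [(0.66, [0.646, 0.328, 0.0]), (0.59, [0.492, -0.087, 0.229])]), ('carrier', [(0.81, [0.49, -0.088, 0.054])])]
```

>>> step_arm(
  claw=[0, 0, 0, 0, 0, 0, 0, 0, 0, 0, 0, 0],
  translation=[
    [0, 0, 0],
    [0, 0, 0],
    [0.2, 1, 0],
    [0.6, 2, 0],
    [0.8, 3, 0],
    [1, 3.5, 0],
    [1, 3.5, 0],
    [1, 3.5, 0],
    [1, 3.5, 0],
    [1, 3.5, 0],
    [0.8, 3, 0],
    [0.6, 2, 0],
  ],
  yaw=[0.03, 0.04, 0.036, 0, 0, 0, 0, 0, 0, 0, 0, 0],
)

```text
clock: 51.55
position: [0.4495, 0.2072, 0.234]
eef_rot: [[-0.991, 0.131, -0.0], [0.131, 0.991, -0.0], [0.0, -0.0, -1.0]]
wrist_force: [-0.4, -0.3, -7.3]
grip_width: 0.044
grasp_force: 107.6
```

>>> step_arm(
  claw=[0, 0, 0],
  translation=[
    [0.3, 1, 0],
    [0, 0, 0],
    [0, 0, 0],
  ],
  yaw=[0, 0, 0],
)

```text
clock: 51.92
position: [0.4485, 0.2145, 0.2341]
eef_rot: [[-0.991, 0.133, 0.0], [0.133, 0.991, -0.0], [-0.0, -0.0, -1.0]]
wrist_force: [-0.5, 0.1, -8.6]
grip_width: 0.043
grasp_force: 107.7
```

```bash
python3 - <<'E'
from h import *
s=st(); print(s['grasp_force']); R=np.array(s['eef_rot'])
for n in('wrist','scene','top'):
    snap(n,n+'3.png')
    for k in('grip_bar','hook_seat','carrier','stand'):
        print(n,k,[(round(r['score'],2),np.round(r['location'],3).tolist(),(R.T@(np.array(r['location'])-s['position'])*100).round(1).tolist()) for r in models.spot_point(k,n)[:2]])
E
```

```text
t 51.92 p [0.4485 0.2145 0.2341] yaw 3.0079 g 0.043 F [-0.5  0.1 -8.6]
107.65039443969727
wrist grip_bar [(0.73, [0.452, 0.211, 0.227], [-0.4, -0.3, 0.7])]
wrist hook_seat []
wrist carrier []
wrist stand [(0.77, [0.457, 0.391, -0.003], [1.5, 17.6, 23.7]), (0.65, [0.642, -0.067, 0.005], [-22.9, -25.3, 23.0])]
scene grip_bar []
scene hook_seat [(0.68, [0.648, -0.064, 0.002], [-23.5, -25.0, 23.2]), (0.53, [0.456, 0.393, 0.001], [1.6, 17.8, 23.3])]
scene carrier [(0.93, [0.447, 0.211, 0.052], [0.1, -0.3, 18.2]), (0.38, [0.449, 0.217, 0.231], [0.0, 0.2, 0.3])]
scene stand [(0.6, [0.456, 0.393, -0.002], [1.7, 17.8, 23.6])]
top grip_bar []
top hook_seat []
top carrier [(0.66, [0.45, 0.215, 0.055], [-0.1, 0.1, 17.9])]
top stand [(0.75, [0.455, 0.391, 0.0], [1.7, 17.6, 23.4])]
```

View pics/wrist3.png

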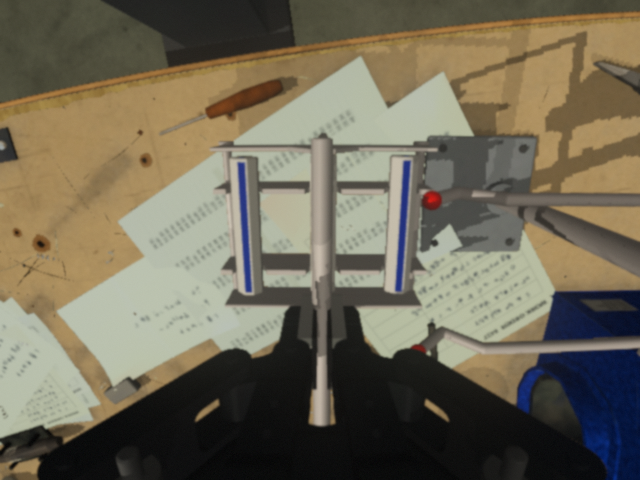

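The carrier hangs level. The red hook tips are at (432,200) and (418,350), with the grip bar at column 320. Computing the offset from the tips.

```bash
python3 - <<'E'
from h import *
s=monitor.observe(); R=np.array(s['eef_rot']); im=snap('wrist').astype(int)
m=((im[:,:,0]-im[:,:,1]>90)).astype(np.uint8); m[:, :380]=0; m[:,480:]=0; n,l,a,c=cv2.connectedComponentsWithStats(m)
for i in range(1,n):
    if a[i,4]>15:
        w=ray('wrist',c[i],.211)[0]; print(c[i].round(1),a[i,4],w.round(4),(R.T@(w-s['position'])*100).round(2))
E
```

```text
[429.2 199.2] 134 [0.4043 0.268  0.211 ] [5.03 4.59 2.31]
```

>>> step_arm(
  claw=[0, 0, 0, 0, 0, 0, 0, 0],
  translation=[
    [0.3, 0.8, 0],
    [0.3, 1.4, 0],
    [0.3, 1.6, 0],
    [0.3, 1.4, 0],
    [0.1, 0.8, 0],
    [0, 0.4, 0],
    [0, 0, 0],
    [0, 0, 0],
  ],
  yaw=[0, 0, 0, 0, 0, 0, 0, 0],
)

```text
clock: 53.72
position: [0.4438, 0.2804, 0.2341]
eef_rot: [[-0.991, 0.132, -0.0], [0.132, 0.991, -0.0], [0.0, -0.0, -1.0]]
wrist_force: [0.2, -0.7, -7.7]
grip_width: 0.045
grasp_force: 107.6
```

>>> step_arm(
  claw=[0, 0, 0, 0, 0, 0],
  translation=[
    [0, 0, 0.4],
    [0, 0, 0.5],
    [0, 0, 0.5],
    [0, 0, 0.4],
    [0, 0, 0.2],
    [0, 0, 0],
  ],
  yaw=[0, 0, 0, 0, 0, 0],
)

```text
clock: 54.48
position: [0.4437, 0.281, 0.214]
eef_rot: [[-0.991, 0.131, -0.0], [0.131, 0.991, -0.0], [0.0, -0.0, -1.0]]
wrist_force: [0.4, -1.4, -7.6]
grip_width: 0.044
grasp_force: 107.7
```

>>> step_arm(
  claw=[0, 0, 0, 0],
  translation=[
    [0, 0, 0.3],
    [0, 0, 0.3],
    [0, 0, 0.2],
    [0, 0, 0],
  ],
  yaw=[0, 0, 0, 0],
)

```text
clock: 54.98
position: [0.4438, 0.2809, 0.2064]
eef_rot: [[-0.991, 0.131, -0.0], [0.131, 0.991, 0.0], [0.0, 0.0, -1.0]]
wrist_force: [-2.2, -1.7, -3.2]
grip_width: 0.042
grasp_force: 108.6
```

>>> step_arm(
  claw=[0, 0, 0, 0],
  translation=[
    [0, 0, 0.15],
    [0, 0, 0],
    [0, 0, 0],
    [0, 0, 0],
  ],
  yaw=[0, 0, 0, 0],
  squeeze=30,
)

```text
clock: 55.48
position: [0.4439, 0.281, 0.2059]
eef_rot: [[-0.991, 0.131, -0.0], [0.131, 0.991, 0.001], [0.0, 0.001, -1.0]]
wrist_force: [-6.3, -3.4, 11.9]
grip_width: 0.048
grasp_force: 110.4
```

```bash
python3 - <<'E'
from h import *
s=st(); im=snap('wrist')[:,:,::-1]; sc=snap('scene')[:,:,::-1]
u=proj('scene',[.444,.28,.1])[0].astype(int); print(u)
a=cv2.resize(im[100:400,190:520],(440,400)); x,y=max(u[0]-45,0),max(u[1]-50,0); b=cv2.resize(sc[y:y+100,x:x+90],(360,400),interpolation=cv2.INTER_CUBIC)
cv2.imwrite('pics/f1.png',np.hstack([a,b]))
E
```

```text
t 55.48 p [0.4439 0.281  0.2059] yaw 3.0098 g 0.048 F [-6.3 -3.4 11.9]
[249 235]
```

View pics/f1.png

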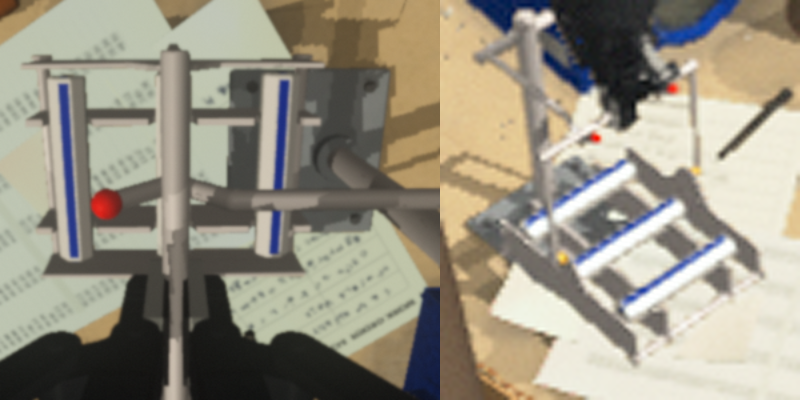

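The bar lies in the V behind the near red tip (105,205), and in the scene view both tips are in front of the bar. The load has moved to the hooks (+12 N), so I'm easing off and releasing.

>>> step_arm(
  claw=[0.1, 0.2, 0.4, 0.4, 0.4, 0.4, 0.4, 0.4, 0.4],
  translation=[
    [0, 0, -0.1],
    [0, 0, 0],
    [0, 0, 0],
    [0, 0, -0.5],
    [0, 0, -1],
    [0, 0, -2],
    [0, 0, -4],
    [0, 0, -4],
    [0, 0, 0],
  ],
  yaw=[0, 0, 0, 0, 0, 0, 0, 0, 0],
)

```text
clock: 56.7
position: [0.4453, 0.2815, 0.3239]
eef_rot: [[-0.991, 0.132, 0.004], [0.132, 0.991, 0.004], [-0.003, 0.005, -1.0]]
wrist_force: [-0.5, -0.5, -0.8]
grip_width: 0.397
grasp_force: 0.0
```

>>> step_arm(
  claw=[0.4, 0.4, 0.4, 0.4, 0.4, 0.4, 0.4, 0.4],
  translation=[
    [0, -3, 0],
    [0, -5, 0],
    [0, -5, 0],
    [0, 0, 0],
    [0, 0, 0],
    [0, 0, 0],
    [0, 0, 0],
    [0, 0, 0],
  ],
  yaw=[0, 0, 0, 0, 0, 0, 0, 0],
)

```text
clock: 57.7
position: [0.4266, 0.1525, 0.3205]
eef_rot: [[-0.991, 0.131, 0.0], [0.131, 0.991, -0.001], [-0.0, -0.001, -1.0]]
wrist_force: [-1.3, -0.2, -0.1]
grip_width: 0.402
grasp_force: 0.0
```

```bash
python3 - <<'E'
from h import *
st()
for n in('scene','top'):
    snap(n)
    for k in('grip_bar','carrier','blank0','ring_clamp','eraser','compound_bar'):
        print(n,k,[(round(r['score'],2),np.round(r['location'],3).tolist()) for r in models.spot_point(k,n)[:4]])
    im=snap(n).astype(int); b=np.argwhere((im[:,:,2]-im[:,:,0]>15))[:,::-1]; 
    for j,y in((0,-.06),(1,0),(2,.06)):
        e=proj(n,cw([.444,.28,-.132],[0,y,.071]))[0]; print(j,e.round(),'blue px near',int((np.hypot(*(b-e).T)<12).sum()))
E
```

```text
t 57.7 p [0.4266 0.1525 0.3205] yaw 3.0103 g 0.402 F [-1.3 -0.2 -0.1]
scene grip_bar [(0.69, [0.44, 0.282, 0.204])]
scene carrier [(0.82, [0.446, 0.279, 0.024])]
scene blank0 [(0.84, [0.622, -0.418, 0.014]), (0.73, [0.444, 0.341, 0.058]), (0.55, [0.44, 0.28, 0.065]), (0.45, [0.428, 0.221, 0.064])]
scene ring_clamp [(0.82, [0.704, 0.116, 0.001])]
scene eraser [(0.51, [0.648, -0.063, 0.002])]
scene compound_bar [(0.79, [0.64, 0.214, -0.0])]
0 [263. 252.] blue px near 48
1 [250. 242.] blue px near 49
2 [238. 232.] blue px near 44
top grip_bar [(0.45, [0.444, 0.28, 0.202])]
top carrier [(0.47, [0.446, 0.282, 0.027])]
top blank0 [(0.77, [0.447, 0.34, 0.06]), (0.59, [0.619, -0.418, 0.014]), (0.56, [0.65, 0.323, 0.003])]
top ring_clamp [(0.87, [0.704, 0.112, -0.004])]
top eraser [(0.7, [0.456, 0.392, -0.002]), (0.69, [0.64, -0.065, -0.003])]
top compound_bar [(0.88, [0.642, 0.211, -0.0]), (0.3, [0.448, 0.343, 0.06])]
0 [284. 294.] blue px near 0
1 [262. 291.] blue px near 0
2 [241. 288.] blue px near 60
```

The bar reads z = 0.202–0.204 at the hook seat and the carrier underside 24–27 mm up. All three stripes show from the scene camera, and the bystanders I checked are where they were. Handing in.

```bash
python3 -c "
from rig import hand_in; print(hand_in())"
```

```text
the job is handed in; nothing more can be done
None
```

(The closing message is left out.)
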